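# Show a labelled test tube to the inspection camera with the tube holder

### The arm

A 7-joint arm with a two-finger parallel gripper is mounted at the origin on the work surface. World frame = base frame: x ahead of the robot, y to its left, z up, the work surface at z = 0. Lengths are in m, angles in rad, forces in N, time in s.
With the tool pointing down it reaches from about 0.425 to 0.825 m from the base axis. Payload 3.6 kg.
Tool frame: the origin (TCP) lies at the very end of the fingers, on their centre line; the grasp point (between the pads) lies 19 mm behind it (manip.hold_point_z is the distance from the TCP to the grasp point, in m); z points along the fingers, x is the direction in which the jaws open and shut, and the axes are right-handed (so a half turn about z gives the same grasp; the last joint's range is limited). The gripper opens to 93 mm and grips with 3 to 60 N. Pads are 15 mm wide; open, the fingers measure 128 mm over their backs; the gripper's body (75 mm by 188 mm) begins 65 mm behind the grasp point.
Start: joints at [1.236, 0.615, -0.013, 1.423, 0.008, 1.103, -0.04], TCP at [0.198, -0.619, 0.219] pointing down, gripper open.
Joint ranges: [-3.12, 3.12], [-0.3, 2.06], [-1.34, 1.32], [0.26, 2.42], [-1.36, 4.5], [0.01, 1.98], [-2.84, 2.84]. Speed limits (rad/s): [2.79, 2.79, 3.14, 3.14, 3.14, 3.14, 3.14].

### API

Orientations are given as a unit quaternion [x, y, z, w].
In Python, from rig import readout, snapshot, camera_info, order, manip gives the robot as it stands.
- The arm moves only by the tool apply_moves, never from a script. Its argument "commands" is one flat list of numbers, 7 for each row, row after row: the shift along the tool's x, y, z in cm, then the turn, a rotation vector about the tool's x, y, z in rad, then the closure, from 0 (fully open) to 1 (shut). A call has 1 to 5 rows; each row is the pose to reach, as a shift and turn from the pose commanded when the call began, along the tool's axes at that moment; what a row does not reach only later rows make up. A row lasts 1/10 s, in which the tool goes at most 50 mm and 8.59 degrees, less where a joint would pass 70% of its speed; a pose out of reach is approached as far as the arm can. A call with a gripper value outside its range is refused whole. The fingers move at their own pace and stop on an object; the grip force is fixed at half the most. Time passes only in rows, so rows that repeat a pose let the fingers close. It gives the time, the measured TCP pose, the force and the opening at its end, in the units of the state.
- readout.state(): the state, without advancing time (a new reading comes with each control period).
- snapshot(name): name is "scene" or "top" or "wrist"; returns (picture, depth): 400x640x3 uint8, red, green, blue; 400x640 float32, m along the optical axis (not along the pixel's ray), 0 where there is no reading.
- camera_info(name): a dict with "mtx" (3x3 intrinsics, pixels), "view" (4x4, takes a point from world to camera coordinates); the wrist camera has in their place "hand_eye" (4x4, takes a point from camera to tool coordinates, whose origin is the TCP and whose axes are the tool frame's). Camera axes: x right, y down, z forward; pixel columns grow to the right and rows downward; lengths in m; the calibration is good to about 2 mm. The wrist camera is an equidistant fisheye: a pixel r from the principal point sees the ray r / f radians off the axis. A picture is of the moment at which its call begins: read the wrist's pose just before it. camera_info takes no time and is no camera call.
- order.finish_job(): hands the job in, once; it reports no verdict.
The state is a dict: "t": time; "q": joint angles; "qvel": joint speeds; "joint_torque": joint torques, N m; "tool_pos": TCP position; "eef_rot": TCP orientation; "ft_force": force on the tool from outside, world axes, zero at the start; "wrist_torque": the same for the moment, N m; "grip_width": finger opening in m.
Only numpy, scipy, OpenCV 4.12 (cv2) and the standard library are available. Lean on these libraries where they do the work, as an engineer would, in place of code of your own. Each camera call takes 0.05 s, during which the arm holds its last target. There are 200 camera calls.

### The job

Take the blue-labelled test tube out of the wire rack with the sprung wooden tube holder: squeeze the holder open, let it close on the neck of the tube between the rim and the label, then lift the tube out with the holder; the gripper itself must not touch the tube's glass. Hold it up to the inspection camera: upright, the label at lens height and centred on the lens, 100 mm from it, and turned squarely to it. Finish while still holding it there, without bumping the camera, and leave the other tubes and everything else on the bench where they are.

Things in the scene. Friction and masses are not known exactly. Their poses are not given: they have to be found in the camera images.
- rack: Fixed wire test-tube rack, 178 mm (its y, 7 places) by 78 mm (its x, 3 rows), 80 mm tall; places at 25 mm pitch, 21.5 mm clear, in wire decks 18 and 78 mm up. Origin: centre of its underside; x points across the rows, away from the robot. The nearest row (x = -25 mm) holds the blue, yellow and red tubes 75 mm apart in any order (y = -75, 0, 75 mm); nothing stands before it.
- blue_tube: The tube wanted: clear glass, 18 mm in diameter, 150 mm long, round bottom, rim bead 21 mm wide (top 3 mm), about 22 g. Stands upright in the rack with 1.7 mm play, bottom 6 mm and rim 156 mm above the bench. Origin: its bottom point; z up to the mouth; x out through the middle of its blue sticker, which spans 85 to 111 mm above the bottom and a third of the way round.
- blue_label (a point): On the axis of the blue tube at mid-height of its label, 98 mm above the tube's bottom; same axes as the tube: x points out through the middle of the label, z to the mouth.
- blue_neck (a point): On the axis of the blue tube, 130 mm above its bottom, between label and rim: where the holder is to clip on, with its notch centre level with this point. Same axes as the tube.
- holder: Sprung wooden test-tube holder like a long clothes-peg, 18 mm thick (z), 200 mm long, about 40 g, lying flat. Origin: on the pivot, half-way up; x points along it to the jaws, z (up) is the pivot axis. Jaws ahead of the pivot, two squeeze levers behind it, a long handle behind those. Its frame is the -y arm's; the middle line is x when clamped on a tube, turned 0.03 rad clockwise of x when empty.
- holder_squeeze (a point): Middle of the place to squeeze, 42 mm behind the pivot, half-way up, between two levers 9 mm thick which flare apart and end 62 mm behind the pivot. Fingers close across the holder's y: outer width here 37 mm at rest, 22 mm fully squeezed (about 14 N), the levers then parallel and each arm swung 0.18 rad from the middle line, so the jaws open evenly about the fingers. Axes of the holder.
- holder_handle (a point): Centre of the long straight handle, 103 mm behind the pivot on the middle line, half-way up: 10 mm wide (y), 18 mm thick (z), 58 mm long (x), an extension of the -y arm. Gripping it does not open the jaws. Levers and slanting link end 27 mm ahead of it. Axes of the holder.
- holder_notch (a point): Centre of the jaws' V notches, 55 mm ahead of the pivot, half-way up: the axis of a clamped tube passes here. The jaws end 68 mm ahead of the pivot, are 36 mm wide outside when closed on a tube and open to 32 mm between the tips. Axes of the holder (its -y arm).
- holder_jaw (a joint): Opening of the holder's jaws in rad: 0 shut and empty, 0.06 clamped on a tube, 0.42 squeezed fully open (stop). A spring closes it with about 7 N at the jaws, enough for the holder to stay on the tube when let go (its weight leans the tube some 3 degrees towards the handle) and for the tube to hang from it.
- camera_stand: Fixed laboratory stand carrying the inspection camera: grey base plate 200 by 125 by 10 mm, steel rod 12 mm in diameter and 450 mm tall, 100 mm behind the origin (at x = +100 mm). Origin: on the bench right below the front glass of the camera, which looks along its -x.
- lens (a point): Middle of the front glass of the black inspection camera (body 46 mm square, barrel 34 mm in diameter with a white light ring) clamped on the stand, 100 mm ahead of the rod and 200 to 280 mm above the bench. Axes: the camera looks level along -x of this frame; z up.
- yellow_tube: Another test tube of the same size with a yellow label, in the nearest row. Origin: its bottom.
- red_tube: Another test tube of the same size with a red label, in the nearest row. Origin: its bottom.
- plain_tube_1: Unlabelled tube of the same size in the row farthest from the robot. Origin: its bottom.
- plain_tube_2: Unlabelled tube of the same size in the row farthest from the robot. Origin: its bottom.
- beaker: Empty glass beaker, 68 mm across and 90 mm tall. Origin: centre of its underside.
- wash_bottle: White wash bottle with a blue cap and a spout, 62 mm across, 185 mm tall. Origin: centre of its underside.
- funnel: White plastic funnel standing mouth down, 70 mm across, 88 mm tall. Origin: centre of its underside.
- filter_box: Round box of filter papers, 113 mm across, 31 mm tall. Origin: centre of its underside.

How it is judged:
On the way, in this order (a step that is already met when the one before it is completed fails the run):
1. the holder is squeezed open in the air (value of joint holder_jaw above 0.25 rad and height (world z) of holder above 0.06 m and contact force between the fingers and holder above 1 N), for 0.2 s.
2. the holder is let close on the neck of the blue tube, between rim and label, while the tube stands in the rack (value of joint holder_jaw between 0.025 and 0.13 rad and contact force between holder and blue_tube above 1 N and z of holder_notch in the frame of blue_tube between 0.118 and 0.146 m and distance between holder_notch and blue_neck below 0.016 m and height (world z) of blue_tube below 0.03 m), for 0.2 s.
3. the tube is lifted clear of the rack in the holder (value of joint holder_jaw between 0.025 and 0.13 rad and contact force between holder and blue_tube above 1 N and z of holder_notch in the frame of blue_tube between 0.118 and 0.146 m and distance between holder_notch and blue_neck below 0.016 m and height (world z) of blue_tube above 0.09 m), for 0.2 s.
At the end, for the whole second after the job is handed in: Gripper holds the holder, clamped on the blue tube's neck; only the holder touches the tube. Label 80-120 mm before the lens, within 15 mm of its axis sideways and in height, facing it within about 15 deg; tube still, upright within 8 deg; other tubes moved under 15 mm, other things under 30 mm (value of joint holder_jaw between 0.025 and 0.13 rad and contact force between holder and blue_tube above 1 N and z of holder_notch in the frame of blue_tube between 0.118 and 0.146 m and distance between holder_notch and blue_neck below 0.016 m and x of blue_label in the frame of lens between -0.12 and -0.08 m and y of blue_label in the frame of lens between -0.015 and 0.015 m and z of blue_label in the frame of lens between -0.015 and 0.015 m and x of lens in the frame of blue_label between 0.07 and 0.13 m and y of lens in the frame of blue_label between -0.03 and 0.03 m and angle between blue_tube's own z axis and vertical below 0.14 rad and contact force between the fingers and holder above 1 N and contact force between the fingers and blue_tube below 0.1 N and height (world z) of blue_tube above 0.08 m and contact force between each of blue_tube, holder, the arm and camera_stand below 0.1 N and contact force between blue_tube and rack below 0.1 N and linear speed of blue_tube below 0.03 m/s and distance of each of yellow_tube, red_tube, plain_tube_1, plain_tube_2 from where it was at the start of the episode below 0.015 m and angle between each of yellow_tube, red_tube, plain_tube_1, plain_tube_2's own z axis and vertical below 0.15 rad and distance of each of beaker, wash_bottle, funnel, filter_box from where it was at the start of the episode below 0.03 m); the arm keeps its last pose, push and grip.
It fails at once if the gripper touches the glass of the blue tube (contact force between the fingers and blue_tube above 0.5 N).
It fails at once if another tube is pulled up or pushed over (distance of any of yellow_tube, red_tube, plain_tube_1, plain_tube_2 from where it was at the start of the episode above 0.02 m).
It fails at once if a bystander on the bench is shoved away (distance of any of beaker, wash_bottle, funnel, filter_box from where it was at the start of the episode above 0.03 m).
It fails at once if the camera or its stand is bumped (contact force between any of the arm, the fingers, holder, blue_tube and camera_stand above 3 N).
It also fails if it takes over 54 s, if anything falls off the work surface, if the arm or the gripper's body presses on something with over 40 N, if the wrist force passes 120 N, or if a joint passes its speed limit or range.

## Working session

There is one attempt and no reset: what is moved stays moved. The work goes in short steps, Python scripts to look and compute and a tool call to move; the robot and the scene stay as the last step left them, time stands still between calls to the robot, and variables do not carry over. Pictures are saved under pics/ and viewed, about 8 in all and at most 12, crops included, and the job is handed in when it is done.

Besides the shell and the picture viewer there is one more tool, called after "Emit:" as a command line: name --argument value ..., lists and objects as JSON in quotes. apply_moves: Moves the arm, as the interface text tells. Its arguments: {"type":"object","properties":{"commands":{"type":"array"}},"required":["commands"]}

```bash
ls; mkdir -p pics; python3 - <<'E'
from rig import readout, snapshot, camera_info, order, manip
import cv2,numpy as np
print(readout.state(),manip.hold_point_z)
np.set_printoptions(precision=4,suppress=True)
for n in ("scene","top"):
    im,d=snapshot(n); cv2.imwrite(f"pics/{n}0.png",im[:,:,::-1]); np.savez(f"pics/{n}0.npz",im=im,d=d); print(n,camera_info(n))
print(camera_info("wrist"))
E
```

```text
pics
{'t': 0.0, 'q': array([ 1.23550185,  0.61589731, -0.01262588,  1.42487084,  0.0081211 ,
        1.10341149, -0.04041717]), 'qvel': array([-0.00189928, -0.00092895,  0.00018766,  0.0001475 , -0.00117472,
       -0.00029666, -0.00037043]), 'joint_torque': array([-1.12828752e-04, -4.58939660e+01,  2.08912916e-01, -1.65750575e+01,
       -6.10881904e-02,  2.04708392e-02,  2.37001586e-04]), 'tool_pos': array([ 0.19731076, -0.61850408,  0.21750468]), 'eef_rot': array([ 8.07456367e-01, -5.89925933e-01, -1.03846411e-03, -7.28003399e-04]), 'ft_force': array([-1.05549919, -0.38104765, -0.2719606 ]), 'wrist_torque': array([-0.00876314, -0.0051177 , -0.00650176]), 'grip_width': 0.09298179515700307} 0.0188
scene {'mtx': array([[373.7691,   0.    , 316.7646],
       [  0.    , 373.7691, 197.938 ],
       [  0.    ,   0.    ,   1.    ]]), 'view': array([[ 0.6057,  0.7955,  0.0173, -0.3651],
       [ 0.5384, -0.3938, -0.745 , -0.1944],
       [-0.5859,  0.4606, -0.6668,  1.4721],
       [ 0.    ,  0.    ,  0.    ,  1.    ]])}
top {'mtx': array([[467.3912,   0.    , 318.6665],
       [  0.    , 467.3912, 197.865 ],
       [  0.    ,   0.    ,   1.    ]]), 'view': array([[-0.0045, -0.9999, -0.0121,  0.031 ],
       [-0.9878,  0.0064, -0.1553,  0.5521],
       [ 0.1553,  0.0112, -0.9878,  1.6115],
       [ 0.    ,  0.    ,  0.    ,  1.    ]])}
{'mtx': array([[309.7069,   0.    , 315.772 ],
       [  0.    , 309.7069, 198.3032],
       [  0.    ,   0.    ,   1.    ]]), 'hand_eye': array([[ 1.    , -0.0008, -0.0002,  0.0012],
       [ 0.0008,  0.9603,  0.2789, -0.077 ],
       [-0.    , -0.2789,  0.9603, -0.1657],
       [ 0.    ,  0.    ,  0.    ,  1.    ]])}
```

View pics/top0.png

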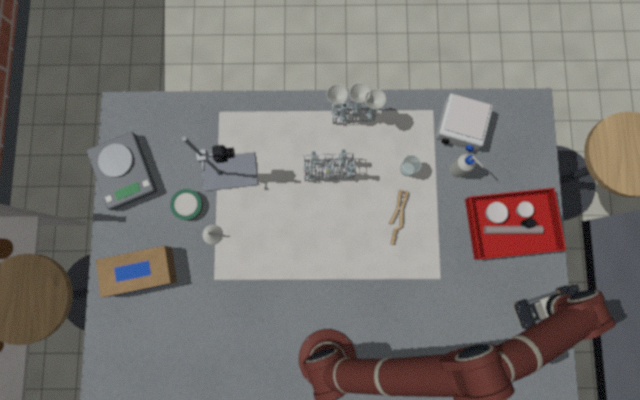

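View pics/scene0.png

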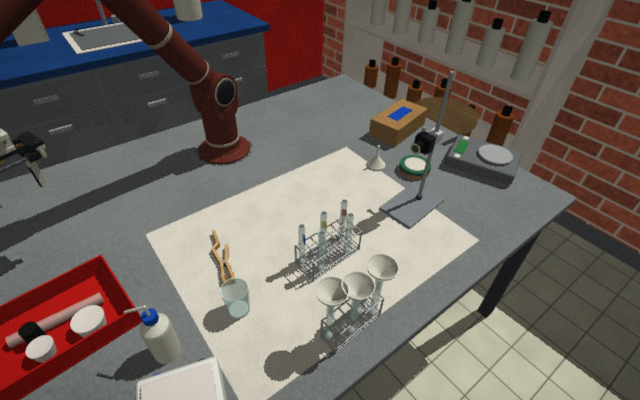

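The top view shows the holder at about (399,217) with its jaws probably up at (403,195), the rack at (333,166), the camera at (222,153) with its rod at (203,156), and the beaker at (410,165). Next I'll get rough world positions.

```bash
cat > h.py <<'E'
import numpy as np, cv2
from scipy.spatial.transform import Rotation as R
from rig import readout, snapshot, camera_info, order, manip
np.set_printoptions(precision=4,suppress=True)
def ray(n,uv,pose=None):
    """world origin and unit directions of pixels uv (N,2)"""
    c=camera_info(n); K=c['mtx']; uv=np.atleast_2d(uv).astype(float)
    x=(uv-[K[0,2],K[1,2]])/[K[0,0],K[1,1]]
    if n=='wrist':
        r=np.linalg.norm(x,axis=1,keepdims=True); d=np.hstack([x*np.sinc(r/np.pi)/1.0,np.cos(r)])
        p,q=pose; T=np.eye(4);T[:3,:3]=R.from_quat(q).as_matrix();T[:3,3]=p; T=T@c['hand_eye']
    else:
        d=np.hstack([x,np.ones((len(x),1))]); T=np.linalg.inv(c['view'])
    d=d@T[:3,:3].T
    return T[:3,3], d/np.linalg.norm(d,axis=1,keepdims=True)
def onz(n,uv,z,pose=None):
    o,d=ray(n,uv,pose); return o+d*((z-o[2])/d[:,2])[:,None]
def deproj(n,uv,depth):
    c=camera_info(n);K=c['mtx'];uv=np.atleast_2d(uv)
    p=np.c_[(uv-[K[0,2],K[1,2]])/[K[0,0],K[1,1]],np.ones(len(uv))]*np.asarray(depth).reshape(-1,1)
    T=np.linalg.inv(c['view']);return p@T[:3,:3].T+T[:3,3]
def proj(n,P,pose=None):
    c=camera_info(n);K=c['mtx'];P=np.atleast_2d(P)
    if n=='wrist':
        p,q=pose; T=np.eye(4);T[:3,:3]=R.from_quat(q).as_matrix();T[:3,3]=p;V=np.linalg.inv(T@c['hand_eye'])
    else: V=c['view']
    X=P@V[:3,:3].T+V[:3,3]
    if n=='wrist':
        s=np.hypot(X[:,0],X[:,1]); x=X[:,:2]/s[:,None]*np.arctan2(s,X[:,2])[:,None]
    else: x=X[:,:2]/X[:,2:]
    return x*[K[0,0],K[1,1]]+[K[0,2],K[1,2]]
def delta(p_new,R_new,p,q):
    """move row: shift cm, rotvec, in tool axes"""
    Rt=R.from_quat(q); return np.r_[Rt.inv().apply(np.asarray(p_new)-p)*100,(Rt.inv()*R_new).as_rotvec()]
E
python3 - <<'E'
from h import *
z=np.load('pics/top0.npz');im,d=z['im'],z['d']
print('rackish/holder pts', onz('top',[[399,217],[403,192],[394,242]],.018), onz('top',[[333,166]],.08))
hsv=cv2.cvtColor(im,cv2.COLOR_RGB2HSV)
m=cv2.inRange(hsv,(8,60,80),(25,255,255)); m[:,:370]=0;m[:,430:]=0;m[:180]=0;m[260:]=0
v,u=np.nonzero(m);print(len(u),u.min(),u.max(),v.min(),v.max())
P=onz('top',np.c_[u,v],.018)[:,:2];c=P.mean(0);w,V=np.linalg.eigh(np.cov(P.T));a=V[:,1];a*=np.sign(a[0]);s=(P-c)@a;print(c,a,s.min(),s.max())
# depth-derived lens camera region
P=deproj('top',np.stack(np.meshgrid(np.arange(640),np.arange(400)),-1).reshape(-1,2),d.ravel()).reshape(400,640,3)
for (u,v) in [(222,153),(230,153),(203,156),(185,140),(212,155),(333,166),(320,160),(410,160),(212,232),(468,160),(187,205)]: print(u,v,P[v,u])
a=cv2.resize(im[120:260,180:440],None,fx=3,fy=3,interpolation=3)
z=np.load('pics/scene0.npz')
b=cv2.resize(z['im'][190:280,290:370],None,fx=7,fy=7,interpolation=3)
cv2.imwrite('pics/crop_top.png',a[:,:,::-1]);cv2.imwrite('pics/crop_scene.png',b[:590,:,::-1])
E
```

```text
rackish/holder pts [[ 0.4854 -0.2578  0.018 ]
 [ 0.5757 -0.275   0.018 ]
 [ 0.3966 -0.2374  0.018 ]] [[ 0.659  -0.0231  0.08  ]]
231 390 407 190 243
[ 0.4988 -0.2572] [ 0.973  -0.2308] -0.1090353492509656 0.08366081917501945
222 153 [0.6577 0.3232 0.2772]
230 153 [0.6583 0.299  0.2743]
203 156 [0.6493 0.3824 0.2747]
185 140 [0.651  0.3874 0.4469]
212 155 [0.6565 0.3587 0.258 ]
333 166 [ 0.6772 -0.0247 -0.    ]
320 160 [ 0.7018  0.0229 -0.0066]
410 160 [ 0.6909 -0.3023  0.0284]
212 232 [0.4339 0.4044 0.0373]
468 160 [ 0.6596 -0.4716  0.1528]
187 205 [0.5309 0.4971 0.0352]
```

View pics/crop_top.png

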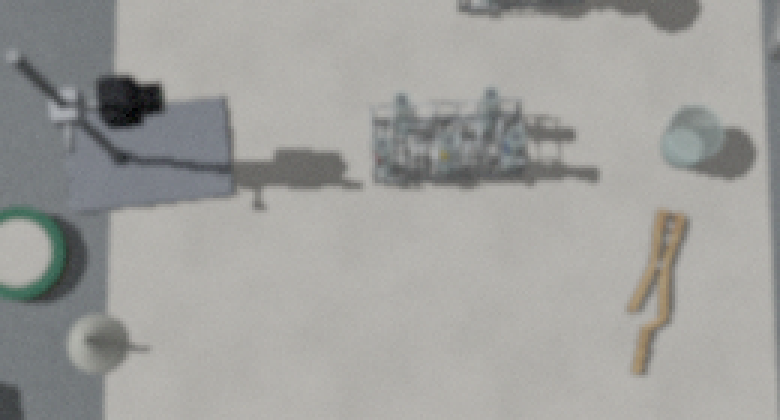

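View pics/crop_scene.png

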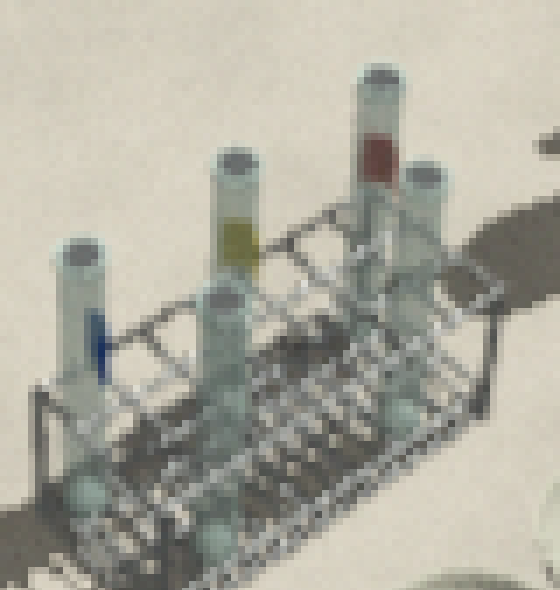

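The blue tube stands at the rack's -y end, with its label edge visible at crop pixel (97,345). That puts the label's azimuth at roughly 45°. Yellow and red are next along the row. The holder's jaws point to world +x and the handle lies to the near side. Next I'll move above the holder.

```bash
cat > go.py <<'E'
import sys
from h import *
x,y,z,az=map(float,sys.argv[1:5]); s=readout.state()
Rn=R.from_euler('z',az,degrees=True)*R.from_euler('x',180,degrees=True)
X=R.from_quat(s['eef_rot']).as_matrix()
print('t',s['t'],'tcp',s['tool_pos'],'xaz',np.degrees(np.arctan2(X[1,0],X[0,0])),'tool z',X[:,2],'w',s['grip_width'])
print(delta([x,y,z],Rn,s['tool_pos'],s['eef_rot']))
E
python3 go.py 0.45 -0.25 0.22 -103
```

```text
t 0.1 tcp [ 0.1973 -0.6186  0.2176] xaz -72.30511127355413 tool z [-0.0007  0.0022 -1.    ] w 0.09308589132527029
[-27.4338 -35.2746  -0.1789   0.0006   0.0023   0.5357]
```

Emit:
apply_moves --commands '[-27.4, -35.3, 0, 0, 0, 0.536, 0, -27.4, -35.3, 0, 0, 0, 0.536, 0, -27.4, -35.3, 0, 0, 0, 0.536, 0, -27.4, -35.3, 0, 0, 0, 0.536, 0, -27.4, -35.3, 0, 0, 0, 0.536, 0]'

```text
t: 0.6
tool_pos: [0.3399, -0.4111, 0.2183]
eef_rot: [-0.622, 0.783, 0.0, -0.0]
ft_force: [0.5, -0.4, -0.2]
grip_width: 0.0928
```

```bash
python3 go.py 0.45 -0.25 0.22 -103
```

```text
t 0.6 tcp [ 0.3399 -0.4111  0.2183] xaz -103.10793337382576 tool z [-0.0005  0.0006 -1.    ] w 0.09280691418241013
[-18.1867  -7.0742  -0.1646   0.0006   0.0005  -0.0019]
```

Emit:
apply_moves --commands '[-18.2, -7.1, 0, 0, 0, 0, 0, -18.2, -7.1, 0, 0, 0, 0, 0, -18.2, -7.1, 0, 0, 0, 0, 0, -18.2, -7.1, 0, 0, 0, 0, 0, -18.2, -7.1, 0, 0, 0, 0, 0]'

```text
t: 1.1
tool_pos: [0.4538, -0.2436, 0.2182]
eef_rot: [-0.628, 0.778, 0.001, 0.002]
ft_force: [0.3, -1.4, 0.2]
grip_width: 0.093
```

```bash
python3 - <<'E'
from h import *
s=readout.state();p=(s['tool_pos'],s['eef_rot']);im,d=snapshot('wrist')
np.savez('pics/w1.npz',im=im,d=d,p=p[0],q=p[1]);cv2.imwrite('pics/w1.png',im[:,:,::-1]);print(p)
hsv=cv2.cvtColor(im,cv2.COLOR_RGB2HSV)
m=cv2.inRange(hsv,(8,70,80),(25,255,255))
n,l,st,c=cv2.connectedComponentsWithStats(m)
for i in range(1,n):
    if st[i,4]>150:
        v,u=np.nonzero(l==i);P=onz('wrist',np.c_[u,v],.018,p)[:,:2];cc=P.mean(0);w,V=np.linalg.eigh(np.cov(P.T));a=V[:,1];a*=np.sign(a[0]);t=(P-cc)@a
        print(st[i],cc,np.degrees(np.arctan2(a[1],a[0])),t.min(),t.max())
E
```

```text
(array([ 0.4538, -0.2436,  0.2182]), array([-0.628 ,  0.7782,  0.0014,  0.0024]))
[614   0  26  49 931] [ 0.6379 -0.8693] -55.99763828031353 -0.05978958649427229 0.08292326525411935
[299  62  24 109 849] [ 0.5265 -0.2553] -18.16193539344835 -0.06733886615787496 0.06221482360709744
[ 315   64   24  162 1379] [ 0.4879 -0.2657] -17.062183599266326 -0.10239442382277429 0.09631465539948666
```

View pics/w1.png

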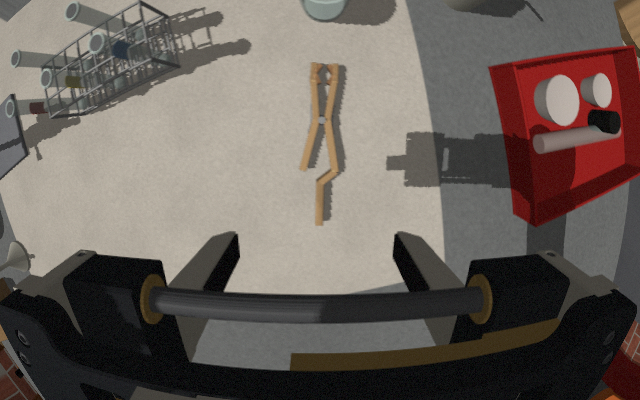

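The whole holder is visible. The jaw tips are at about (316,65) and (337,66), the pivot at (323,120), the lever ends at (303,169) and (334,172), and the handle end at (319,223). The blue label shows at (121,49) behind the rack wires. I'll convert these to world positions.

```bash
python3 - <<'E'
from h import *
z=np.load('pics/w1.npz');p=(z['p'],z['q']);im=z['im']
P=onz('wrist',[[313,64],[340,65],[323,120],[303,169],[337,170],[319,223],[319.5,203]],.018,p);print(P)
hsv=cv2.cvtColor(im,cv2.COLOR_RGB2HSV)
m=cv2.inRange(hsv,(8,70,80),(25,255,255));m[:,:295]=0;m[:,345:]=0;m[:60]=0;m[228:]=0
# handle part: fit line in world
v,u=np.nonzero(m);Q=onz('wrist',np.c_[u,v],.018,p)[:,:2]
tips=P[:2,:2].mean(0)
far=Q[np.argsort(Q[:,0])];h=far[far[:,0]<far[0,0]+.045]
ax=(P[0]+P[1])[:2]/2-h.mean(0);print('handle c',h.mean(0),'az tips-handle',np.degrees(np.arctan2(ax[1],ax[0])),'len',np.linalg.norm(ax))
w,V=np.linalg.eigh(np.cov(h.T));a=V[:,1];print('handle az',np.degrees(np.arctan(a[1]/a[0])))
a=ax/np.linalg.norm(ax);n=np.array([-a[1],a[0]]);s=(Q-tips)@a;t=(Q-tips)@n
print('extent',s.min(),s.max())
for k in np.arange(-.2,.0,.01):
    i=abs(s-k)<.003; print('%.3f'%k,i.sum(),t[i].min() if i.any() else 0,t[i].max() if i.any() else 0)
E
```

```text
[[ 0.585  -0.269   0.018 ]
 [ 0.5774 -0.2994  0.018 ]
 [ 0.5174 -0.2663  0.018 ]
 [ 0.465  -0.2306  0.018 ]
 [ 0.4552 -0.2703  0.018 ]
 [ 0.3934 -0.2349  0.018 ]
 [ 0.4191 -0.241   0.018 ]]
handle c [ 0.4133 -0.2394] az tips-handle -14.929265999359986 len 0.17375616038995362
handle az -14.267574776431724
extent -0.19703735797325211 0.002144678358392188
-0.200 1 0.002925558790209 0.002925558790209
-0.190 39 -0.004439190276105923 0.004623334868217393
-0.180 32 -0.005047272106374467 0.0038682796707076154
-0.170 37 -0.004622912826246385 0.004297534564587573
-0.160 40 -0.0040686283792815015 0.004780806807434609
-0.150 40 -0.003526567409918904 0.005257065240740698
-0.140 55 -0.010062460663119837 0.005551509495085458
-0.130 58 -0.019218721815961407 0.021869562995520196
-0.120 76 -0.02004175949211157 0.025701408847053058
-0.110 77 -0.016974625962670676 0.02367097536364612
-0.100 80 -0.015214491901562854 0.021622001566462747
-0.090 82 -0.01347991790388298 0.018667493491020787
-0.080 81 -0.011703058080147271 0.016674164939792253
-0.070 77 -0.008840670074975856 0.014751209538998875
-0.060 73 -0.008280581200356357 0.013008214587607017
-0.050 75 -0.009940845466127762 0.0146074558208492
-0.040 79 -0.010741784337019366 0.01625907706700732
-0.030 72 -0.012468748883241865 0.01669702264918768
-0.020 110 -0.014320500147578632 0.01835333102981804
-0.010 84 -0.013913366252092442 0.01857625637755105
```

The dimensions match the spec: length 199 mm and lever width 41 mm at the squeeze point, the wide-end bias coming from the visible side. The squeeze point is at (0.476, -0.253) with the axis at -14.4°.

```bash
python3 go.py 0.4756 -0.2530 0.006 -104.4
```

```text
t 1.15 tcp [ 0.4513 -0.2477  0.2183] xaz -102.52109145255942 tool z [ 0.0001  0.0022 -1.    ] w 0.09304890721244072
[ 0.0346 -2.4956 21.2243  0.0005  0.0021  0.0328]
```

Emit:
apply_moves --commands '[0, -2.5, 4, 0, 0, 0.03, 0, 0, -2.5, 9, 0, 0, 0.03, 0, 0, -2.5, 14, 0, 0, 0.03, 0, 0, -2.5, 17, 0, 0, 0.03, 0, 0, -2.5, 17, 0, 0, 0.03, 0]'

```text
t: 1.65
tool_pos: [0.4693, -0.2573, 0.0445]
eef_rot: [-0.61, 0.793, 0.005, -0.003]
ft_force: [-0.6, -0.2, 0.4]
grip_width: 0.0931
```

```bash
python3 go.py 0.4756 -0.2530 0.005 -104.4; python3 - <<'E'
from h import *
s=readout.state();p=(s['tool_pos'],s['eef_rot']);im,d=snapshot('wrist')
np.savez('pics/w2.npz',im=im,p=p[0],q=p[1]);cv2.imwrite('pics/w2.png',im[:,:,::-1])
E
```

```text
t 1.65 tcp [ 0.4693 -0.2573  0.0445] xaz -104.86939087144681 tool z [-0.0099  0.0039 -0.9999] w 0.09308073601847647
[-0.5702 -0.5423  3.9477  0.0106  0.0012 -0.0082]
```

View pics/w2.png

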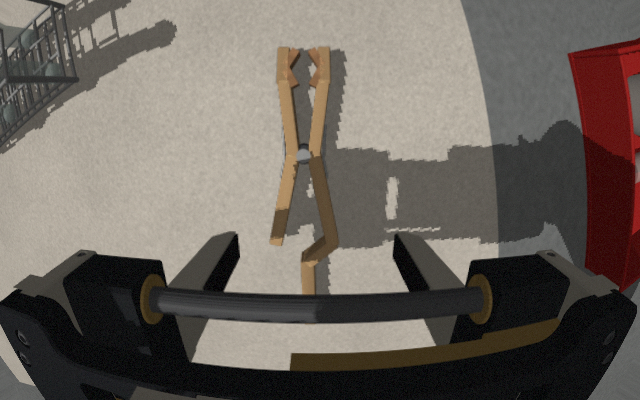

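The holder is now slightly left of the tool centre. The pivot is at (303,155), the lever ends at (276,243) and (336,243), and the tips at (284,48) and (325,47).

```bash
python3 - <<'E'
from h import *
z=np.load('pics/w2.npz');p=(z['p'],z['q'])
P=onz('wrist',[[277,47],[330,47],[303,155],[271,243],[337,241],[308,290]],.018,p)[:,:2];print(P)
T=P[:2].mean(0);L=P[3:5].mean(0);a=T-L;print('mid az',np.degrees(np.arctan2(a[1],a[0])),np.linalg.norm(a))
a=a/np.linalg.norm(a)
for o,k in((T,-.11),(P[2],-.042)):print('squeeze',o+k*a)
E
python3 go.py 0.4756 -0.2530 0.005 -104.4
```

```text
[[ 0.5889 -0.2661]
 [ 0.5802 -0.2971]
 [ 0.5192 -0.2637]
 [ 0.4669 -0.2262]
 [ 0.457  -0.2702]
 [ 0.4236 -0.2405]]
mid az -15.20471677044906 0.12708630853392414
squeeze [ 0.4784 -0.2527]
squeeze [ 0.4787 -0.2526]
t 1.7 tcp [ 0.4715 -0.2582  0.0471] xaz -104.85823784916532 tool z [-0.0048  0.0014 -1.    ] w 0.09322105114482071
[-0.6078 -0.288   4.2059  0.005   0.0001 -0.008 ]
```

Emit:
apply_moves --commands '[-0.7, -0.5, 2, 0, 0, 0, 0, -0.7, -0.5, 3.6, 0, 0, 0, 0, -0.7, -0.5, 4.2, 0, 0, 0, 0, -0.7, -0.5, 4.2, 0, 0, 0, 0, -0.7, -0.5, 4.2, 0, 0, 0, 0]'

```text
t: 2.2
tool_pos: [0.481, -0.253, 0.0082]
eef_rot: [-0.61, 0.792, -0.001, 0.0]
ft_force: [0.3, 0.1, 0.6]
grip_width: 0.0925
```

```bash
python3 go.py 0.478 -0.2527 0.005 -104.9
```

```text
t 2.2 tcp [ 0.481  -0.253   0.0082] xaz -104.78326884822064 tool z [ 0.0023 -0.0015 -1.    ] w 0.09251101820210962
[ 0.0434  0.2961  0.3183 -0.0027 -0.0009  0.002 ]
```

Emit:
apply_moves --commands '[0, 0, 0.4, 0, 0, 0, 0, 0, 0, 0.4, 0, 0, 0, 0.5, 0, 0, 0.4, 0, 0, 0, 1, 0, 0, 0.4, 0, 0, 0, 1, 0, 0, 0.4, 0, 0, 0, 1]'

```text
t: 2.7
tool_pos: [0.4803, -0.252, 0.0027]
eef_rot: [-0.611, 0.792, -0.0, 0.0]
ft_force: [0.8, -0.6, 0.4]
grip_width: 0.0654
```

Emit:
apply_moves --commands '[0, 0, 0, 0, 0, 0, 1, 0, 0, 0, 0, 0, 0, 1, 0, 0, 0, 0, 0, 0, 1, 0, 0, 0, 0, 0, 0, 1, 0, 0, 0, 0, 0, 0, 1]'

```text
t: 3.2
tool_pos: [0.4802, -0.252, 0.0027]
eef_rot: [-0.611, 0.792, 0.0, 0.0]
ft_force: [-0.2, 0.6, 1.1]
grip_width: 0.0257
```

Emit:
apply_moves --commands '[0, 0, 0, 0, 0, 0, 1, 0, 0, 0, 0, 0, 0, 1, 0, 0, 0, 0, 0, 0, 1, 0, 0, 0, 0, 0, 0, 1, 0, 0, 0, 0, 0, 0, 1]'

```text
t: 3.7
tool_pos: [0.4802, -0.2519, 0.0026]
eef_rot: [-0.611, 0.792, 0.0, 0.0]
ft_force: [-0.0, 0.5, -0.1]
grip_width: 0.0214
```

Emit:
apply_moves --commands '[0, 0, -2, 0, 0, 0, 1, 0, 0, -6, 0, 0, 0, 1, 0, 0, -10, 0, 0, 0, 1, 0, 0, -14, 0, 0, 0, 1, 0, 0, -16, 0, 0, 0, 1]'

```text
t: 4.2
tool_pos: [0.4816, -0.2527, 0.1662]
eef_rot: [-0.611, 0.792, -0.003, 0.001]
ft_force: [0.5, -0.9, 0.0]
grip_width: 0.0213
```

Emit:
apply_moves --commands '[0, 0, 0, 0, 0, 0.12, 1, 0, 0, 0, 0, 0, 0.25, 1, 0, 0, 0, 0, 0, 0, 1]'

```text
t: 4.5
tool_pos: [0.4801, -0.2516, 0.1628]
eef_rot: [-0.571, 0.821, -0.0, -0.0]
ft_force: [-0.6, 0.2, -0.5]
grip_width: 0.0212
```

```bash
python3 - <<'E'
from h import *
s=readout.state();p=(s['tool_pos'],s['eef_rot']);im,d=snapshot('wrist');print(s['t'],p,s['grip_width'])
np.savez('pics/w3.npz',im=im,d=d,p=p[0],q=p[1]);cv2.imwrite('pics/w3.png',im[:,:,::-1])
im2,d2=snapshot('scene');cv2.imwrite('pics/s3.png',cv2.resize(im2[180:300,180:400],None,fx=3.5,fy=3.5,interpolation=2)[:,:,::-1]);np.savez('pics/s3.npz',im=im2)
E
```

```text
4.5 (array([ 0.4801, -0.2516,  0.1628]), array([-0.5707,  0.8212, -0.    , -0.0002])) 0.021159601802774205
```

View pics/w3.png

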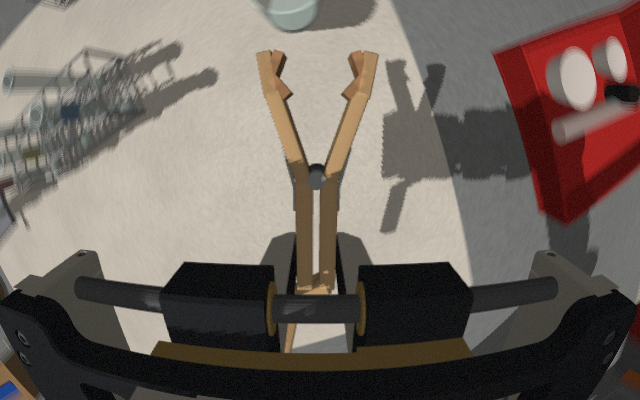

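The holder is open symmetrically about the fingers: tips (270,52) and (365,52), pivot (316,177). Next I'll locate the blue tube from the scene view, cross-checked with the wrist view, plus the notch position and the lens.

```bash
python3 - <<'E'
from h import *
A=onz('scene',[[301.4,225.7],[323.9,213.1],[344.4,200.7]],.156);print('scene rims B,Y,R',A)
print('75mm?',np.linalg.norm(np.diff(A,axis=0),axis=1),'az row',np.degrees(np.arctan2(*(A[2]-A[0])[[1,0]])))
z=np.load('pics/w1.npz');p=(z['p'],z['q'])
B=onz('wrist',[[97,40],[46,75],[12,107]],.156,p);print('wrist w1',B,np.linalg.norm(np.diff(B,axis=0),axis=1))
z=np.load('pics/w3.npz');p=(z['p'],z['q']);zt=p[0][2]+.0154
P=onz('wrist',[[316,177],[270,52],[365,52]],zt,p);t=R.from_quat(p[1]).inv().apply(P-p[0]);print('pivot,tips in tool mm',t*1000)
print('view pred of blue rim in w1', proj('wrist',A[:1],(np.load('pics/w1.npz')['p'],np.load('pics/w1.npz')['q'])), 'top',proj('top',A))
# label masks in scene
im=np.load('pics/scene0.npz')['im'];hsv=cv2.cvtColor(im,cv2.COLOR_RGB2HSV)
for n,lo,hi in(('b',(105,120,40),(125,255,255)),('y',(24,100,60),(34,255,255))):
    m=cv2.inRange(hsv,lo,hi)[190:280,290:370];v,u=np.nonzero(m);print(n,len(u),u.mean()+290,v.mean()+190,u.min()+290,u.max()+290)
# camera cloud from top depth
d=np.load('pics/top0.npz')['d'];im=np.load('pics/top0.npz')['im']
u,v=np.meshgrid(np.arange(195,245),np.arange(135,170));P=deproj('top',np.c_[u.ravel(),v.ravel()],d[135:170,195:245].ravel()).reshape(*u.shape,3)
k=(P[...,2]>.2)&(P[...,2]<.32)
Q=P[k];print(len(Q),Q.min(0),Q.max(0))
for y0 in np.arange(.26,.4,.01):
    s=Q[abs(Q[:,1]-y0)<.005]
    if len(s):print('%.2f'%y0,len(s),'x',s[:,0].min(),s[:,0].max(),'ztop',np.percentile(s[:,2],90))
a=np.hstack([cv2.resize(im[130:175,190:250],None,fx=6,fy=6,interpolation=2),cv2.resize(np.load('pics/scene0.npz')['im'][110:155,400:460],None,fx=6,fy=6,interpolation=2)])
cv2.imwrite('pics/cam.png',a[:,:,::-1])
E
```

```text
scene rims B,Y,R [[ 0.6457 -0.0853  0.156 ]
 [ 0.6434 -0.0107  0.156 ]
 [ 0.6383  0.0647  0.156 ]]
75mm? [0.0746 0.0756] az row 92.83359250698085
wrist w1 [[ 0.6461 -0.0906  0.156 ]
 [ 0.6432 -0.0158  0.156 ]
 [ 0.636   0.0548  0.156 ]] [0.0748 0.071 ]
pivot,tips in tool mm [[   1.4364  -45.2327  -15.4084]
 [ -20.5686 -107.279   -15.4311]
 [  25.0028 -107.3299  -15.41  ]]
view pred of blue rim in w1 [[92.8015 42.8183]] top [[352.1159 164.6919]
 [329.738  165.5288]
 [307.1193 167.1893]]
b 5 304.0 240.0 304 304
y 4 325.5 224.25 324 326
502 [0.6105 0.29   0.2297] [0.6881 0.4073 0.3177]
0.29 29 x 0.6502268339855515 0.6807631219702744 ztop 0.27036560916722674
0.30 35 x 0.6481889478407259 0.68023546381945 ztop 0.27366997905404405
0.31 40 x 0.6426993049256439 0.6801052352943899 ztop 0.27350977473670285
0.32 61 x 0.6392899549619108 0.6848067458207957 ztop 0.2788863241840176
0.33 56 x 0.6390750851002822 0.6880559707006295 ztop 0.28019761644844654
0.34 59 x 0.6376900308960112 0.686147905837097 ztop 0.2807681299876791
0.35 48 x 0.6375695559202492 0.6842792065391814 ztop 0.280840238838741
0.36 9 x 0.6563245920982016 0.6762401706797736 ztop 0.27133597357743544
0.37 17 x 0.6412565088901123 0.6638809117590845 ztop 0.25935815879793717
0.38 56 x 0.6170809077501652 0.6736941307761664 ztop 0.27376290849389573
0.39 68 x 0.6104522805759989 0.673211279657917 ztop 0.30549965167133447
0.40 21 x 0.637626634575811 0.6560753983562781 ztop 0.27394523292148
```

View pics/cam.png

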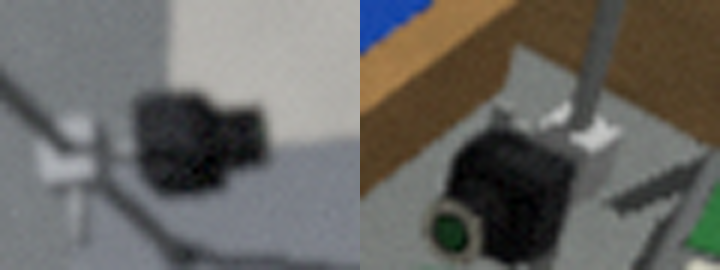

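The barrel front is at about crop (266,135), i.e. pixel (234.5,152.5). The scene crop shows the lens at (452,230), i.e. pixel (415.3,148.3). I'll triangulate these, fit the base plate for yaw, and work out the label azimuth from the blue pixels.

```bash
python3 - <<'E'
from h import *
o1,d1=ray('top',[[234.3,152.5]]);o2,d2=ray('scene',[[415.3,148.3]]);d1,d2=d1[0],d2[0]
s=np.linalg.lstsq(np.c_[d1,-d2],o2-o1,rcond=None)[0];a,b=o1+s[0]*d1,o2+s[1]*d2;print('lens tri',a,b)
im=np.load('pics/top0.npz')['im']
# base plate: bluish-grey vs beige paper and darker bench
lab=cv2.cvtColor(im,cv2.COLOR_RGB2LAB).astype(int)
print('lab plate',lab[180,235],'bench',lab[240,200],'paper',lab[220,300])
ref=lab[180,235];m=(np.abs(lab-ref).sum(2)<18).astype(np.uint8);m[:140]=0;m[200:]=0;m[:,:195]=0;m[:,265:]=0
m=cv2.morphologyEx(m,cv2.MORPH_OPEN,np.ones((2,2)));n,l,st,c=cv2.connectedComponentsWithStats(m);i=1+np.argmax(st[1:,4]);print(st[i])
v,u=np.nonzero(l==i)
P=onz('top',np.c_[u,v],.01)[:,:2].astype(np.float32);r=cv2.minAreaRect(P*1000);print(r)
# right (front) and lower edge line fits
rows=[(u[v==k].max()+.5,k) for k in range(v.min()+6,v.max()-4)];E=onz('top',rows,.01)[:,:2];f=np.polyfit(E[:,0],E[:,1],1);print('front edge y=',f,'look az',np.degrees(np.arctan(-f[0]))) 
def lab_off(n,im,pose,rim):
    hsv=cv2.cvtColor(im,cv2.COLOR_RGB2HSV);A=onz(n,[rim],.156,pose)[0]
    a=proj(n,[[A[0],A[1],.084],[A[0],A[1],.130]],pose);c=a.mean(0)
    m=cv2.inRange(hsv,(100,90,30),(130,255,255));v,u=np.nonzero(m);k=np.hypot(u-c[0],v-c[1])<25;u,v=u[k],v[k]
    o,d=ray(n,np.c_[u,v],pose);h=(A-o)[:2]/np.linalg.norm((A-o)[:2]);t=((A-o)[:2]@h)/(d[:,:2]@h);X=o+d*t[:,None]
    lat=(X-A)[:,:2]@np.array([-h[1],h[0]])
    print(n,'axis px',a,'cam az from tube',np.degrees(np.arctan2(-h[1],-h[0])),len(u),'lat mm',np.sort((lat*1000).round(1))[[0,len(u)//4,len(u)//2,-len(u)//4,-1]],'z',np.percentile(X[:,2],[5,50,95]))
lab_off('scene',np.load('pics/scene0.npz')['im'],None,[301.4,225.7])
for w,rim in(('w1',[97,40]),):
    z=np.load(f'pics/{w}.npz');lab_off('wrist',z['im'],(z['p'],z['q']),rim)
z=np.load('pics/w1.npz')
cv2.imwrite('pics/w1c.png',cv2.resize(z['im'][0:80,60:150],None,fx=7,fy=7,interpolation=2)[:,:,::-1])
E
```

```text
lens tri [0.6654 0.29   0.2526] [0.6674 0.2921 0.2535]
lab plate [136 128 124] bench [132 127 125] paper [183 128 130]
[ 196  160   62   41 1098]
((603.2852783203125, 381.82635498046875), (245.63427734375, 124.8406753540039), 71.01736450195312)
front edge y= [ 0.6265 -0.0443] look az -32.06760658558782
scene axis px [[301.6737 244.4459]
 [301.502  232.6839]] cam az from tube -34.92829930371066 8 lat mm [-6.4 -6.3 -6.3 -6.2 -3.7] z [0.091  0.1035 0.1119]
wrist axis px [[137.6056  50.4406]
 [113.3122  44.0408]] cam az from tube -124.2471180235234 3 lat mm [-0.5 -0.5 10.1 11.4 11.4] z [0.1052 0.1063 0.1125]
```

View pics/w1c.png

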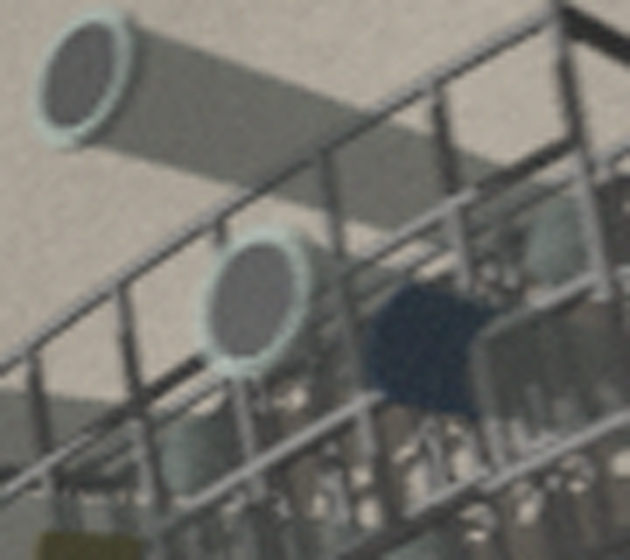

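The blue label at crop (425,350) spans the tube symmetrically, seen through the glass from camera azimuth -124°. Together with the right-edge strip in the scene view, this puts the label azimuth at about 54°. The lens is near (0.666, 0.290, 0.255), looking along azimuth of about -84°. I'll go to a pre-approach pose above the tube height and check from near.

```bash
python3 - <<'E'
from h import *
z=np.load('pics/w1.npz');print(onz('wrist',[[96.7,43]],.156,(z['p'],z['q'])))
E
python3 go.py 0.506 -0.087 0.25 -90
```

```text
[[ 0.6434 -0.0898  0.156 ]]
t 4.6 tcp [ 0.48   -0.2517  0.1626] xaz -110.43673876295529 tool z [-0.0002  0.0005 -1.    ] w 0.02127794882706172
[-16.3415   3.3193  -8.7299   0.0003   0.0004  -0.3567]
```

Emit:
apply_moves --commands '[-4, 0.8, -4, 0, 0, -0.1, 1, -8, 1.6, -8, 0, 0, -0.2, 1, -12, 2.4, -8.7, 0, 0, -0.3, 1, -16.3, 3.3, -8.7, 0, 0, -0.357, 1, -16.3, 3.3, -8.7, 0, 0, -0.357, 1]'

```text
t: 5.1
tool_pos: [0.5077, -0.0785, 0.2505]
eef_rot: [0.711, -0.703, -0.001, -0.003]
ft_force: [-0.2, 0.1, -0.2]
grip_width: 0.0214
```

Emit:
apply_moves --commands '[0, 0, 0, 0, 0, 0, 1, 0, 0, 0, 0, 0, 0, 1]'

```text
t: 5.3
tool_pos: [0.5058, -0.0893, 0.2493]
eef_rot: [-0.706, 0.709, 0.0, -0.001]
ft_force: [-0.4, 0.4, -1.0]
grip_width: 0.021
```

```bash
python3 go.py 0.506 -0.087 0.25 -90; python3 - <<'E'
from h import *
s=readout.state();p=(s['tool_pos'],s['eef_rot']);im,d=snapshot('wrist');print(s['t'],p,s['grip_width'])
np.savez('pics/w4.npz',im=im,d=d,p=p[0],q=p[1]);cv2.imwrite('pics/w4.png',im[:,:,::-1])
E
```

```text
t 5.3 tcp [ 0.5058 -0.0893  0.2493] xaz -90.22836751430812 tool z [-0.0011 -0.001  -1.    ] w 0.021002458127825595
[-0.2303 -0.0239 -0.0688  0.0011 -0.001  -0.004 ]
5.3 (array([ 0.5058, -0.0893,  0.2493]), array([-0.7057,  0.7085,  0.    , -0.0007])) 0.021002458127825595
```

View pics/w4.png

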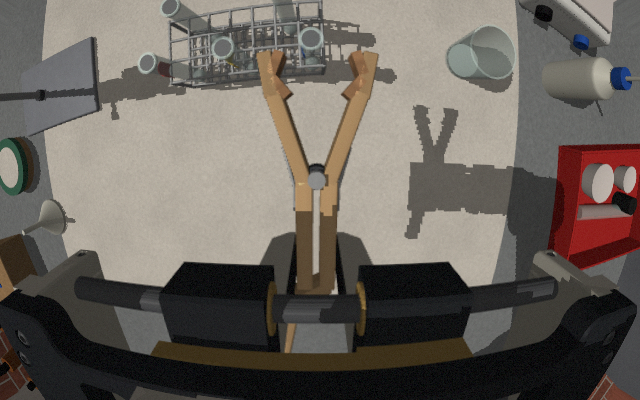

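The blue rim is at (311,38), between the open jaws and beyond them. Yellow is at (223,47) and red at (149,63). The base plate's front edge runs from (97,38) to (99,110), with the rod foot at (41,95).

```bash
python3 - <<'E'
from h import *
z=np.load('pics/w4.npz');p=(z['p'],z['q'])
print('rims',onz('wrist',[[311,38],[223,47],[149,63]],.156,p))
B=onz('wrist',[[97,38],[99,110],[26,134],[41,95]],.01,p);print('plate FR,FL-near,near back, rod',B)
e=B[1]-B[0];print('front edge az',np.degrees(np.arctan2(e[1],e[0])),np.linalg.norm(e));e=B[2]-B[1];print('side az',np.degrees(np.arctan2(e[1],e[0])),np.linalg.norm(e))
print(onz('wrist',[[316,177],[262,52],[375,52]],p[0][2]+.0154,p)-p[0])
E
```

```text
rims [[ 0.645  -0.0875  0.156 ]
 [ 0.6414 -0.013   0.156 ]
 [ 0.6361  0.0596  0.156 ]]
plate FR,FL-near,near back, rod [[0.7248 0.2459 0.01  ]
 [0.6084 0.2419 0.01  ]
 [0.5921 0.4458 0.01  ]
 [0.6558 0.3887 0.01  ]]
front edge az -178.03485288875532 0.11653106851498206
side az 94.5534225238311 0.20451660258187526
[[ 0.0448 -0.0016  0.0154]
 [ 0.1071  0.024   0.0154]
 [ 0.107  -0.0303  0.0154]]
```

Emit:
apply_moves --commands '[-0.4, 4, 0, 0, 0, 0, 1, -0.4, 5.1, 3, 0, 0, 0, 1, -0.4, 5.1, 7, 0, 0, 0, 1, -0.4, 5.1, 11, 0, 0, 0, 1, -0.4, 5.1, 12, 0, 0, 0, 1]'

```text
t: 5.85
tool_pos: [0.4521, -0.085, 0.1265]
eef_rot: [-0.706, 0.709, 0.003, -0.003]
ft_force: [0.2, -0.1, -0.5]
grip_width: 0.0215
```

Emit:
apply_moves --commands '[0, 0, 0, 0, 0, 0, 1, 0, 0, 0, 0, 0, 0, 1, 0, 0, 0, 0, 0, 0, 1]'

```text
t: 6.15
tool_pos: [0.4568, -0.0843, 0.1313]
eef_rot: [-0.707, 0.707, -0.002, 0.001]
ft_force: [0.9, 0.4, 0.7]
grip_width: 0.0211
```

```bash
python3 go.py 0.545 -0.085 0.1296 -90
```

```text
t 6.15 tcp [ 0.4568 -0.0843  0.1313] xaz -90.05881465056909 tool z [ 0.0038 -0.0006 -1.    ] w 0.021097067822067966
[ 0.0652 -8.8166  0.2031 -0.0038 -0.0006 -0.001 ]
```

Emit:
apply_moves --commands '[0, -2, 0.1, 0, 0, 0, 1, 0, -4, 0.1, 0, 0, 0, 1, 0, -6, 0.1, 0, 0, 0, 1, 0, -7.5, 0.1, 0, 0, 0, 1, 0, -8.2, 0.1, 0, 0, 0, 1]'

```text
t: 6.65
tool_pos: [0.5397, -0.0837, 0.1302]
eef_rot: [0.707, -0.707, 0.002, -0.001]
ft_force: [0.6, -0.5, -1.1]
grip_width: 0.0216
```

Emit:
apply_moves --commands '[0, -0.4, 0, 0, 0, 0, 1, 0, -0.6, 0, 0, 0, 0, 1, 0, -0.6, 0, 0, 0, 0, 1]'

```text
t: 6.95
tool_pos: [0.543, -0.0838, 0.1289]
eef_rot: [-0.707, 0.707, 0.0, -0.0]
ft_force: [-0.3, -0.9, -0.3]
grip_width: 0.0214
```

```bash
python3 go.py 0.545 -0.085 0.1296 -90; python3 - <<'E'
from h import *
s=readout.state();p=(s['tool_pos'],s['eef_rot']);im,d=snapshot('wrist');print(s['ft_force'])
np.savez('pics/w5.npz',im=im,d=d,p=p[0],q=p[1]);cv2.imwrite('pics/w5.png',cv2.resize(im[0:200,210:430],None,fx=3,fy=3,interpolation=2)[:,:,::-1])
E
```

```text
t 6.95 tcp [ 0.543  -0.0838  0.1289] xaz -90.02022971838562 tool z [-0.0001 -0.     -1.    ] w 0.021375419709704805
[ 0.1198 -0.2021 -0.0691  0.0001 -0.     -0.0004]
[-0.2613 -0.916  -0.3397]
```

View pics/w5.png

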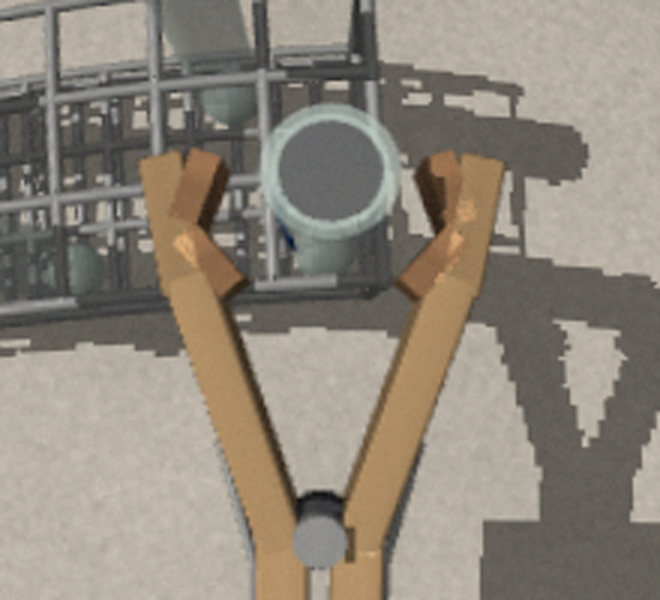

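```bash
python3 - <<'E'
from h import *
z=np.load('pics/w5.npz');p=(z['p'],z['q'])
f=lambda a:np.array(a)/3+[210,0]
print('rim',onz('wrist',f([[331,171]]),.156,p)); h=p[0][2]+.0154
print('notch L,R vertex, tips inner, pivot',onz('wrist',f([[182,222],[462,218],[222,160],[423,160],[320,540]]),h,p))
E
```

```text
rim [[ 0.6447 -0.0872  0.156 ]]
notch L,R vertex, tips inner, pivot [[ 0.6387 -0.0636  0.1443]
 [ 0.6394 -0.1083  0.1443]
 [ 0.6488 -0.0701  0.1443]
 [ 0.6489 -0.1021  0.1443]
 [ 0.5862 -0.0856  0.1443]]
```

Emit:
apply_moves --commands '[0.1, -0.2, 0, 0, 0, 0, 1, 0.1, -0.4, 0, 0, 0, 0, 1, 0.1, -0.4, 0, 0, 0, 0, 1]'

```text
t: 7.3
tool_pos: [0.5476, -0.0848, 0.1287]
eef_rot: [-0.707, 0.707, -0.0, 0.0]
ft_force: [-0.1, -0.1, -0.8]
grip_width: 0.0215
```

Emit:
apply_moves --commands '[0, 0, 0, 0, 0, 0, 0.75, 0, 0, 0, 0, 0, 0, 0.7, 0, 0, 0, 0, 0, 0, 0.65, 0, 0, 0, 0, 0, 0, 0.6, 0, 0, 0, 0, 0, 0, 0.5]'

```text
t: 7.8
tool_pos: [0.5473, -0.0847, 0.1287]
eef_rot: [-0.707, 0.707, 0.0, 0.0]
ft_force: [0.6, 0.1, -0.4]
grip_width: 0.0415
```

Emit:
apply_moves --commands '[0, 0, 0, 0, 0, 0, 0.4, 0, 0, 0, 0, 0, 0, 0.3, 0, 0, 0, 0, 0, 0, 0.3, 0, 0, 0, 0, 0, 0, 0.3, 0, 0, 0, 0, 0, 0, 0.3]'

```text
t: 8.3
tool_pos: [0.5473, -0.0847, 0.1287]
eef_rot: [-0.707, 0.707, -0.0, 0.0]
ft_force: [0.0, -0.2, -0.1]
grip_width: 0.0647
```

```bash
python3 - <<'E'
from h import *
s=readout.state();p=(s['tool_pos'],s['eef_rot']);im,d=snapshot('wrist');print(s['t'],s['ft_force'],s['grip_width'],p)
np.savez('pics/w6.npz',im=im,d=d,p=p[0],q=p[1]);cv2.imwrite('pics/w6.png',im[:,:,::-1])
E
```

```text
8.3 [ 0.0238 -0.1623 -0.0843] 0.06473007008049289 (array([ 0.5473, -0.0847,  0.1287]), array([-0.7071,  0.7071, -0.    ,  0.0001]))
```

View pics/w6.png

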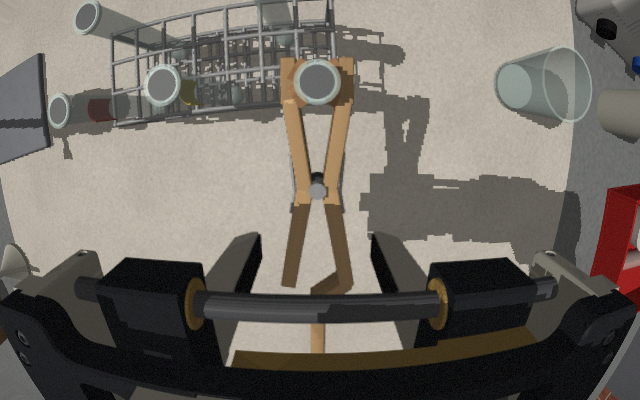

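The holder is clamped on the neck. The rim is at (318,82) inside the jaws, the pivot is at (318,190), and the handle runs straight back at (318,340). That was my 12th and last picture, so from here I work with numbers only. Depth will give the holder's tilt and the handle position.

```bash
cat >> h.py <<'E'
def wpts(uv,d,pose):
    o,r=ray('wrist',uv,pose);K=camera_info('wrist')['mtx'];uv=np.atleast_2d(uv)
    th=np.linalg.norm((uv-[K[0,2],K[1,2]])/K[0,0],axis=1)
    return o+r*(np.array([d[int(v),int(u)] for u,v in uv])/np.cos(th))[:,None]
E
python3 - <<'E'
from h import *
z=np.load('pics/w6.npz');p=(z['p'],z['q']);d=z['d']
print(wpts([[287,90],[348,90],[296,130],[340,130],[303,190],[333,195],[293,250],[340,250],[345,280],[316,330],[318,335],[318,340],[318,345]],d,p))
hsv=cv2.cvtColor(z['im'],cv2.COLOR_RGB2HSV);m=cv2.inRange(hsv,(8,70,60),(25,255,255))
for v in (328,336,344):
    u=np.nonzero(m[v,290:345])[0]+290;print(v,u.min(),u.max(),wpts([[u.mean(),v]],d,p))
E
```

```text
[[ 0.635  -0.0723  0.1437]
 [ 0.6352 -0.1017  0.1417]
 [ 0.6152 -0.0763  0.1401]
 [ 0.6152 -0.098   0.1407]
 [ 0.5841 -0.0794  0.1392]
 [ 0.5811 -0.0951  0.138 ]
 [ 0.5481 -0.0731  0.1357]
 [ 0.5479 -0.0998  0.1354]
 [ 0.5267 -0.1036  0.1336]
 [ 0.4849 -0.0861  0.1311]
 [ 0.48   -0.0875  0.1307]
 [ 0.4752 -0.0875  0.1307]
 [ 0.4683 -0.0875  0.1286]]
328 311 324 [[ 0.4874 -0.0871  0.1318]]
336 311 324 [[ 0.479  -0.0871  0.1307]]
344 311 323 [[ 0.4708 -0.0868  0.1302]]
```

Emit:
apply_moves --commands '[0.1, 2, 0, 0, 0, 0, 0.3, 0.1, 4, 0, 0, 0, 0, 0.3, 0.1, 6, 0, 0, 0, 0, 0.3, 0.1, 6.2, 1.2, 0, 0, 0, 0.3, 0.1, 6.2, 2.5, 0, 0, 0, 0.3]'

```text
t: 8.85
tool_pos: [0.485, -0.0859, 0.104]
eef_rot: [-0.707, 0.707, -0.001, 0.0]
ft_force: [0.1, -0.6, -0.0]
grip_width: 0.0651
```

Emit:
apply_moves --commands '[0, 0, 0, 0, 0, 0, 0.3, 0, 0, 0, 0, 0, 0, 0.5, 0, 0, 0, 0, 0, 0, 0.7, 0, 0, 0, 0, 0, 0, 0.8, 0, 0, 0, 0, 0, 0, 0.8]'

```text
t: 9.35
tool_pos: [0.4857, -0.0857, 0.1041]
eef_rot: [-0.707, 0.707, -0.0, 0.0]
ft_force: [0.7, 0.0, 0.4]
grip_width: 0.0377
```

```bash
python3 go.py 0.485 -0.0857 0.1035 -90; python3 - <<'E'
from h import *
s=readout.state();p=(s['tool_pos'],s['eef_rot']);im,d=snapshot('wrist');print(s['t'],s['ft_force'])
np.savez('pics/w7.npz',im=im,d=d,p=p[0],q=p[1])
hsv=cv2.cvtColor(im,cv2.COLOR_RGB2HSV);m=cv2.inRange(hsv,(8,70,60),(25,255,255))
for v in range(60,360,30):
    u=np.nonzero(m[v,270:370])[0]+270
    if len(u): print(v,u.min(),u.max(),wpts([[u.min()+3,v],[u.max()-3,v]],d,p).ravel())
E
```

```text
t 9.35 tcp [ 0.4857 -0.0857  0.1041] xaz -90.00957248220568 tool z [ 0.0009 -0.0001 -1.    ] w 0.03767311981029431
[-0.0048  0.0663  0.0581 -0.0009 -0.0001 -0.0002]
9.35 [0.7205 0.0371 0.4413]
60 290 339 [ 0.5849 -0.0777  0.1385  0.5849 -0.0956  0.1381]
90 285 346 [ 0.572  -0.0755  0.1383  0.572  -0.0986  0.1379]
120 279 350 [ 0.5592 -0.0726  0.136   0.5591 -0.1005  0.1361]
150 275 355 [ 0.5459 -0.0705  0.1347  0.5459 -0.1031  0.1346]
180 270 360 [ 0.5322 -0.0677  0.134   0.5324 -0.1056  0.1351]
210 312 353 [ 0.5137 -0.0867  0.121   0.5179 -0.103   0.134 ]
240 307 325 [ 0.5023 -0.0843  0.1329  0.5018 -0.0901  0.1317]
270 307 324 [ 0.4851 -0.0841  0.1319  0.484  -0.0897  0.13  ]
```

Aligned. Now I'll close on the handle.

Emit:
apply_moves --commands '[0, 0, 0, 0, 0, 0, 0.9, 0, 0, 0, 0, 0, 0, 1, 0, 0, 0, 0, 0, 0, 1, 0, 0, 0, 0, 0, 0, 1, 0, 0, 0, 0, 0, 0, 1]'

```text
t: 9.9
tool_pos: [0.4853, -0.0857, 0.1037]
eef_rot: [-0.707, 0.707, 0.0, 0.0]
ft_force: [-0.4, -0.9, 0.7]
grip_width: 0.0099
```

Emit:
apply_moves --commands '[0, 0, 0, 0, 0, 0, 1, 0, 0, 0, 0, 0, 0, 1, 0, 0, 0, 0, 0, 0, 1]'

```text
t: 10.2
tool_pos: [0.4854, -0.0857, 0.1037]
eef_rot: [-0.707, 0.707, -0.0, 0.0]
ft_force: [-0.0, -1.2, -0.6]
grip_width: 0.0099
```

The grip width is 9.9 mm, matching the 10 mm handle. Before lifting, I'll level the holder, and the leaning tube with it, about the notch.

Emit:
apply_moves --commands '[0, 0.1, -0.3, -0.02, 0, 0, 1, 0, 0.1, -0.6, -0.04, 0, 0, 1, 0, 0.2, -0.9, -0.06, 0, 0, 1, 0, 0.2, -0.9, -0.06, 0, 0, 1]'

```text
t: 10.6
tool_pos: [0.4846, -0.0856, 0.1129]
eef_rot: [0.707, -0.707, -0.02, 0.02]
ft_force: [0.9, 0.5, -0.6]
grip_width: 0.0096
```

```bash
cat > chk.py <<'E'
from h import *
import sys
s=readout.state();p=(s['tool_pos'],s['eef_rot']);im,d=snapshot('wrist');print(s['t'],p,s['ft_force'],s['grip_width'])
np.savez('pics/%s.npz'%sys.argv[1],im=im,d=d,p=p[0],q=p[1])
hsv=cv2.cvtColor(im,cv2.COLOR_RGB2HSV);m=cv2.inRange(hsv,(8,70,60),(25,255,255));m[280:]=0;m[:,:200]=0;m[:,430:]=0
m=cv2.erode(m,np.ones((3,3)));v,u=np.nonzero(m);P=wpts(np.c_[u,v],d,p)
X=R.from_quat(p[1]);t=X.inv().apply(P-p[0]);k=(t[:,1]>-.125)&(abs(t[:,0])<.035)
T=t[k]; # top surface: take upper envelope
Rt=X.as_matrix();f=np.linalg.lstsq(np.c_[T,np.ones(len(T))][:,[0,1,3]],T[:,2],rcond=None)[0]
for _ in range(5):
    r=T[:,2]-np.c_[T[:,:2],np.ones(len(T))]@f; g=abs(r-np.median(r))<.003; f=np.linalg.lstsq(np.c_[T[g][:,:2],np.ones(g.sum())],T[g][:,2],rcond=None)[0]
n=X.apply(np.array([f[0],f[1],-1.])/np.linalg.norm([f[0],f[1],1]));print('holder normal (world)',n,len(T),g.sum(),'z top range',P[k][g][:,2].min(),P[k][g][:,2].max())
c=T[g];a=c[(c[:,1]>-.012)&(c[:,1]<.01)];b=c[(c[:,1]<-.09)];print('mid tool x near handle',a[:,0].mean() if len(a) else None)
# bench plane check
uu,vv=np.meshgrid(np.arange(400,560,8),np.arange(60,240,8));B=wpts(np.c_[uu.ravel(),vv.ravel()],d,p);B=B[abs(B[:,2])<.02]
if len(B)>20:print('bench normal',np.linalg.lstsq(np.c_[B[:,:2],np.ones(len(B))],B[:,2],rcond=None)[0],len(B))
E
python3 chk.py w8
```

```text
10.6 (array([ 0.4846, -0.0856,  0.1129]), array([ 0.7069, -0.7067, -0.0204,  0.0205])) [ 0.8916  0.4847 -0.6429] 0.009573999533407885
holder normal (world) [-0.018   0.0007  0.9998] 8941 8626 z top range 0.13775151890772275 0.14509165707820812
mid tool x near handle 0.0013396875209812317
bench normal [-0.0005  0.0002  0.0006] 460
```

Emit:
apply_moves --commands '[0, 0, -0.3, -0.018, 0, 0, 1, 0, 0.05, -0.5, -0.018, 0, 0, 1, 0, 0.15, -2, -0.018, 0, 0, 1, 0, 0.31, -4, -0.018, 0, 0, 1, 0, 0.47, -6, -0.018, 0, 0, 1]'

```text
t: 11.15
tool_pos: [0.4857, -0.0859, 0.1734]
eef_rot: [-0.707, 0.707, 0.024, -0.025]
ft_force: [10.8, -0.8, -6.7]
grip_width: 0.0099
```

Emit:
apply_moves --commands '[0, 0.23, -3, 0, 0, 0, 1, 0, 0.47, -6, 0, 0, 0, 1, 0, 0.7, -9, 0, 0, 0, 1, 0, 0.94, -12, 0, 0, 0, 1, 0, 1.1, -14, 0, 0, 0, 1]'

```text
t: 11.65
tool_pos: [0.4814, -0.0858, 0.3148]
eef_rot: [-0.706, 0.707, 0.027, -0.027]
ft_force: [0.4, -0.5, -0.9]
grip_width: 0.01
```

Emit:
apply_moves --commands '[0, 0, 0, 0, 0, 0, 1, 0, 0, 0, 0, 0, 0, 1, 0, 0, 0, 0, 0, 0, 1]'

```text
t: 11.95
tool_pos: [0.4808, -0.0856, 0.3115]
eef_rot: [-0.706, 0.707, 0.029, -0.029]
ft_force: [-0.7, 0.5, -0.4]
grip_width: 0.0096
```

```bash
python3 chk.py w9; python3 - <<'E'
from h import *
im,d=snapshot('scene');np.savez('pics/s9.npz',im=im,d=d);b=np.load('pics/scene0.npz')['im']
hsv=cv2.cvtColor(im,cv2.COLOR_RGB2HSV)
for n,lo,hi in(('b',(100,90,30),(130,255,255)),('wood',(8,70,60),(22,255,255))):
    m=cv2.inRange(hsv,lo,hi);m[:100]=0;m[290:]=0;m[:,:230]=0;m[:,400:]=0;v,u=np.nonzero(m)
    if len(u):print(n,len(u),np.median(u),np.median(v),u.min(),u.max(),v.min(),v.max())
# yellow/red rim patches unchanged?
for c in((323.9,213.1),(344.4,200.7),(322,232),(350,214)):
    u,v=map(int,c);print(c,np.abs(im[v-6:v+7,u-5:u+6].astype(int)-b[v-6:v+7,u-5:u+6]).mean())
print('expect blue label',proj('scene',[[.645,-.0875,.104+.195]]))
E
```

```text
11.95 (array([ 0.4808, -0.0856,  0.3115]), array([-0.7064,  0.7066,  0.0292, -0.0288])) [-0.7038  0.4952 -0.3765] 0.009611309180988546
holder normal (world) [ 0.3787 -0.0006  0.9255] 6178 6062 z top range 0.2871948820396548 0.34134186987357473
mid tool x near handle 0.001208542798045304
bench normal [-0.0003 -0.0038 -0.0008] 431
b 89 395.0 115.0 297 399 108 199
wood 1686 372.0 136.0 230 399 100 212
(323.9, 213.1) 5.993006993006993
(344.4, 200.7) 5.843822843822844
(322, 232) 5.344988344988345
(350, 214) 5.580419580419581
expect blue label [[299.7836 182.4361]]
```

The lift met some drag, and the holder now reads pitched about 22° jaws-down in the grip. I'll check numerically where the tube sits relative to the holder.

```bash
python3 - <<'E'
from h import *
im=np.load('pics/s9.npz')['im'];d=np.load('pics/s9.npz')['d']
hsv=cv2.cvtColor(im,cv2.COLOR_RGB2HSV);m=cv2.inRange(hsv,(100,90,25),(130,255,255));m[:,400:]=0;m[:,:250]=0
n,l,st,c=cv2.connectedComponentsWithStats(m)
for i in range(1,n):
    if st[i,4]>=3:print('blue',st[i],c[i])
nrm=np.array([.3787,0,.9255]);N=np.array([.48,-.0867,.33])+.16*np.array([.9255,0,-.3787])
for nm,h in(('rim',.026-0.0),('neck',0),('lab',-.032),('bot',-.13)):
    X=N+nrm*h;print(nm,X,proj('scene',[X])[0])
z=np.load('pics/w9.npz');p=(z['p'],z['q'])
print('w9 rim pred',proj('wrist',[N+nrm*.026,N],p))
hsv=cv2.cvtColor(z['im'],cv2.COLOR_RGB2HSV);m=cv2.inRange(hsv,(8,70,60),(25,255,255))
for v in range(10,290,20):
    u=np.nonzero(m[v,240:400])[0]+240
    if len(u):print(v,u.min(),u.max(),wpts([[u.min()+3,v],[u.max()-3,v]],z['d'],p).ravel())
# wrist gray + scene crop as coarse numbers
g=cv2.cvtColor(z['im'],cv2.COLOR_RGB2GRAY)[0:150:6,264:372:5];print(g)
E
```

```text
blue [388 108  12  13  84] [395.1667 114.7024]
blue [297 195   2   5   5] [297.4 197. ]
rim [ 0.6379 -0.0867  0.2935] [298.323  182.5817]
neck [ 0.6281 -0.0867  0.2694] [296.0822 188.2962]
lab [ 0.616  -0.0867  0.2398] [293.4715 194.954 ]
bot [ 0.5788 -0.0867  0.1491] [286.354  213.1051]
w9 rim pred [[315.2089 -25.9385]
 [315.3061   0.3265]]
10 288 344 [ 0.6183 -0.0724  0.2827  0.6184 -0.1018  0.2823]
30 291 340 [ 0.6046 -0.0746  0.2878  0.6044 -0.099   0.2888]
50 294 337 [ 0.5919 -0.0766  0.2935  0.5918 -0.097   0.2942]
70 295 336 [ 0.5801 -0.0774  0.2986  0.5801 -0.0963  0.2984]
90 291 341 [ 0.5691 -0.0754  0.3028  0.5691 -0.0987  0.3028]
110 286 345 [ 0.5586 -0.0729  0.307   0.5585 -0.1007  0.3059]
130 282 349 [ 0.5484 -0.071   0.3105  0.5488 -0.1024  0.3131]
150 278 353 [ 0.5387 -0.0691  0.315   0.5385 -0.1046  0.3142]
170 274 357 [ 0.5291 -0.0671  0.3186  0.5294 -0.1063  0.3197]
190 324 348 [ 0.5198 -0.0926  0.323   0.5197 -0.1017  0.3228]
210 307 325 [ 0.5104 -0.084   0.3268  0.5102 -0.09    0.3263]
230 307 325 [ 0.5012 -0.084   0.3309  0.5005 -0.0901  0.3295]
250 307 325 [ 0.4
[... 1732 characters left out ...]
8 167 136 144 144 141 135 176
  171 171 171 172]
 [173 174 175 172 175 143 144 143  53 165 164 169 167 136 144 144 128 178
  174 177 174 170]
 [174 173 180 168 178 143 144 144  52 174 167 172 169 116 144 143 139 174
  176 177 176 175]
 [175 171 175 173 147 143 143 126 149 170 173 171 174  95 143 145 143 173
  172 175 177 173]
 [175 176 171 173 141 144 143  86 176 172 177 172 172 125 141 143 143 121
  176 173 169 180]
 [171 176 167 177 143 144 138  52 176 172 174 179 173 165 143 144 145 124
  175 170 169 170]
 [173 174 173 172 146 148 139  46 174 168 171 172 168 175 126 141 141 140
  170 170 170 168]
 [177 171 174 145 144 145 126 148 171 170 174 169 174 171 100 146 146 142
  172 173 173 173]]
```

The blue pixels at (297,197) match the label position predicted for a tube still square to the holder and clamped at the neck. Only the handle pitched in the fingers. I'll level it by pitching the tool, while raising slightly.

Emit:
apply_moves --commands '[0, 0.1, -1, 0.07, 0, 0, 1, 0, 0.2, -2, 0.15, 0, 0, 1, 0, 0.3, -3, 0.23, 0, 0, 1, 0, 0.3, -4, 0.31, 0, 0, 1, 0, 0.3, -4, 0.386, 0, 0, 1]'

```text
t: 12.55
tool_pos: [0.4827, -0.0858, 0.3541]
eef_rot: [-0.698, 0.699, -0.11, 0.11]
ft_force: [1.2, 0.8, -0.9]
grip_width: 0.0098
```

Emit:
apply_moves --commands '[0, 0, 0, 0, 0, 0, 1, 0, 0, 0, 0, 0, 0, 1, 0, 0, 0, 0, 0, 0, 1]'

```text
t: 12.85
tool_pos: [0.4828, -0.0856, 0.353]
eef_rot: [0.699, -0.699, 0.108, -0.108]
ft_force: [0.2, 0.0, -0.3]
grip_width: 0.0098
```

```bash
python3 chk.py w10;  python3 - <<'E'
from h import *
s=readout.state();X=R.from_quat(s['eef_rot']).as_matrix();print(X,s['q'])
im,d=snapshot('scene');np.savez('pics/s10.npz',im=im,d=d);hsv=cv2.cvtColor(im,cv2.COLOR_RGB2HSV);m=cv2.inRange(hsv,(100,90,25),(130,255,255));m[:,385:]=0;m[:,:250]=0
n,l,st,c=cv2.connectedComponentsWithStats(m)
for i in range(1,n):
    if st[i,4]>=3:print('blue',st[i],c[i])
w=s['tool_pos']+X@[0,0,-.019]
N=w+[.16,-.001,0]
for nm,h in(('rim',.026),('neck',0),('lab',-.032),('bot',-.13)):print(nm,N+[0,0,h],proj('scene',[N+[0,0,h]])[0])
a=proj('scene',[N+[0,0,-.032]])[0].astype(int);print(im[a[1]-12:a[1]+14,a[0]-8:a[0]+10,2].astype(int)-im[a[1]-12:a[1]+14,a[0]-8:a[0]+10,0])
E
```

```text
12.85 (array([ 0.4828, -0.0856,  0.353 ]), array([ 0.6989, -0.6987,  0.1078, -0.108 ])) [ 0.1762  0.009  -0.2989] 0.009811819957100043
holder normal (world) [ 0.0001 -0.0005  1.    ] 6181 6069 z top range 0.3754525433420925 0.3803406003905062
mid tool x near handle 0.0012377133330663196
bench normal [-0.0027 -0.0043  0.0008] 360
[[ 0.0003 -0.9534  0.3017]
 [-1.     -0.0002  0.0003]
 [-0.0002 -0.3017 -0.9534]] [ 0.1573  0.0972  0.0061  1.8782 -0.0657  0.8647 -1.3722]
blue [252  18  18  15 182] [259.6978  25.5604]
blue [301 164   2  12  19] [301.6316 169.3158]
rim [ 0.6372 -0.0866  0.397 ] [297.4214 144.7333]
neck [ 0.6372 -0.0866  0.371 ] [297.628  154.7929]
lab [ 0.6372 -0.0866  0.339 ] [297.8704 166.599 ]
bot [ 0.6372 -0.0866  0.241 ] [298.5413 199.2654]
[[-45 -70 -90 -93 -78 -48 -17 -13 -15  -8  -5 -10 -14 -37 -62 -67 -49 -46]
 [-41 -41 -68 -84 -90 -83 -75 -66 -69 -71 -35 -14 -18 -27 -44 -50 -45 -46]
 [-39 -42 -42 -60 -82 -91 -91 -90 -89 -82 -39 -17 -14 -29 -46 -55 -47 -46]
 [-37 -42 -41 -43 -56 -76 -93 -88 -67 -60 -35  -8  -3 -20 -44 -53 -48 -44]
 [-39 -40 -42 -40 -42 -51 -73 -66 
[... 916 characters left out ...]
 52  80 -11 -20 -23 -21]
 [-15 -17 -16 -19 -21 -21 -10  -5  -5  -5  13  29  58  80 -12 -22 -21 -22]
 [-22 -21 -19 -23 -23 -20 -10  -6  -5  -6   0   7  40  74 -12 -24 -22 -21]
 [-21 -22 -21 -22 -20 -20 -10  -7  -7  -5  -6  -5  34  78 -14 -20 -21 -23]
 [-21 -22 -23 -21 -21 -20 -10  -7  -4  -7  -4  -5  31  74 -12 -21 -22 -22]
 [-21 -20 -22 -19 -24 -18 -10  -4  -6  -6  -4  -6  30  55 -12 -22 -23 -21]
 [-22 -22 -21 -22 -22 -21 -10  -3  -3  -7  -3  -5   5   6 -17 -23 -22 -21]
 [-23 -21 -22 -21 -22 -22 -11  -5  -2  -7  -3  -6  -6  -9 -19 -22 -23 -21]
 [-22 -22 -23 -21 -22 -20 -13  -6  -3  -4  -6  -5  -6 -10 -19 -22 -20 -22]
 [-22 -22 -24 -23 -21 -21 -13  -5  -5  -5  -4  -4  -5  -7 -18 -20 -21 -24]]
```

The holder is level and the label is visible at about (301,169) in the scene view. I'll solve for the label's x and z from that, then compute the transfer. It is a yaw of about +34° with a translation at height.

```bash
cat > fin.py <<'E'
import sys
from h import *
from scipy.optimize import fsolve
yaw,x,y,z=map(float,sys.argv[1:5]);s=readout.state();Rc=R.from_quat(s['eef_rot'])
print('t',s['t'],s['tool_pos'],Rc.as_matrix()[:,0],'delta',delta([x,y,z],R.from_euler('z',yaw,degrees=True)*Rc,s['tool_pos'],s['eef_rot']))
E
python3 - <<'E'
from h import *
from scipy.optimize import fsolve
x,z=fsolve(lambda a:proj('scene',[[a[0],-.0866,a[1]]])[0]-[299.3,169.3],[.64,.335]);print('label x,z',x,z)
C=np.linalg.inv(camera_info('scene')['view'])[:3,3];print('scene cam',C)
z=np.load('pics/w10.npz');p=(z['p'],z['q']);hsv=cv2.cvtColor(z['im'],cv2.COLOR_RGB2HSV);m=cv2.inRange(hsv,(8,70,60),(25,255,255))
for nm in('w7','w10'):
    z=np.load(f'pics/{nm}.npz');p=(z['p'],z['q']);hsv=cv2.cvtColor(z['im'],cv2.COLOR_RGB2HSV);m=cv2.inRange(hsv,(8,70,60),(25,255,255))
    # narrowest row = pivot, link end
    w=[(v,np.ptp(np.nonzero(m[v,260:380])[0]),np.nonzero(m[v,260:380])[0].min()+260) for v in range(5,275,6) if m[v,260:380].any()]
    k=min((a for a in w if a[0]<170),key=lambda a:a[1]);print(nm,k,wpts([[k[2]+3,k[0]]],z['d'],p)-p[0],[a for a in w if 170<a[0]<225])
E
python3 fin.py 34 .5415 .1018 .353
```

```text
label x,z 0.6426792861112259 0.3348775673986867
scene cam [ 1.1882 -0.4641  0.843 ]
w7 (59, np.int64(49), np.int64(290)) [[0.0996 0.0081 0.0343]] [(173, np.int64(88), np.int64(271)), (179, np.int64(90), np.int64(270)), (185, np.int64(91), np.int64(270)), (191, np.int64(93), np.int64(269)), (197, np.int64(95), np.int64(268)), (203, np.int64(39), np.int64(321)), (209, np.int64(40), np.int64(314)), (215, np.int64(39), np.int64(307)), (221, np.int64(31), np.int64(307))]
w10 (65, np.int64(38), np.int64(297)) [[0.1    0.0072 0.0251]] [(173, np.int64(85), np.int64(273)), (179, np.int64(79), np.int64(276)), (185, np.int64(22), np.int64(331)), (191, np.int64(22), np.int64(324)), (197, np.int64(23), np.int64(316)), (203, np.int64(24), np.int64(308)), (209, np.int64(18), np.int64(307)), (215, np.int64(18), np.int64(307)), (221, np.int64(18), np.int64(307))]
t 12.95 [ 0.483  -0.0855  0.353 ] [ 0.0004 -1.     -0.0002] delta [-18.7319  -5.5857   1.769   -0.0001  -0.1792  -0.5657]
```

Emit:
apply_moves --commands '[-1.9, -0.6, 0.2, 0, -0.018, -0.057, 1, -3.8, -1.1, 0.35, 0, -0.036, -0.113, 1, -6.6, -2, 0.6, 0, -0.063, -0.2, 1, -9.4, -2.8, 0.9, 0, -0.09, -0.283, 1, -12.2, -3.6, 1.15, 0, -0.116, -0.37, 1]'

```text
t: 13.45
tool_pos: [0.5205, 0.0397, 0.3533]
eef_rot: [0.823, -0.548, 0.085, -0.127]
ft_force: [-0.4, -0.1, -1.1]
grip_width: 0.0099
```

Emit:
apply_moves --commands '[0, 0, 0, 0, 0, 0, 1, 0, 0, 0, 0, 0, 0, 1]'

```text
t: 13.65
tool_pos: [0.5202, 0.0379, 0.353]
eef_rot: [0.821, -0.55, 0.086, -0.127]
ft_force: [-1.0, -0.2, -1.3]
grip_width: 0.0094
```

```bash
cat > fin2.py <<'E'
import sys
from h import *
# target: TCP pos, tool x azimuth (tool x level), tool z tilt kept at 0.3065 rad forward
x,y,z,az=map(float,sys.argv[1:5]);til=float(sys.argv[5]) if len(sys.argv)>5 else .3065
s=readout.state()
Rn=R.from_euler('z',az,degrees=True)*R.from_euler('x',np.pi+til)
print('t',s['t'],s['tool_pos'],s['ft_force'],s['grip_width'],'\nnow',R.from_quat(s['eef_rot']).as_matrix().round(3).tolist(),'\nnew',Rn.as_matrix().round(3).tolist(),'\ndelta',delta([x,y,z],Rn,s['tool_pos'],s['eef_rot']))
E
python3 fin2.py .5415 .1018 .353 -56
```

```text
t 13.65 [0.5202 0.0379 0.353 ] [-0.9963 -0.2033 -1.3405] 0.009400102820931679 
now [[0.381, -0.881, 0.28], [-0.924, -0.364, 0.114], [0.001, -0.302, -0.953]] 
new [[0.559, -0.79, 0.25], [-0.829, -0.533, 0.169], [-0.0, -0.302, -0.953]] 
delta [-5.0909 -4.1979  1.3276 -0.0004 -0.0621 -0.1924]
```

Orientation is tracked well. I'll finish the traverse, then measure before descending.

Emit:
apply_moves --commands '[-1.3, -1.05, 0.33, 0, -0.016, -0.05, 1, -2.6, -2.1, 0.66, 0, -0.031, -0.096, 1, -3.9, -3.1, 1, 0, -0.047, -0.144, 1, -5.1, -4.2, 1.33, 0, -0.062, -0.192, 1, -5.1, -4.2, 1.33, 0, -0.062, -0.192, 1]'

```text
t: 14.15
tool_pos: [0.5423, 0.1033, 0.3532]
eef_rot: [0.873, -0.463, 0.072, -0.136]
ft_force: [0.2, -0.3, -1.0]
grip_width: 0.0098
```

Emit:
apply_moves --commands '[0, 0, 0, 0, 0, 0, 1, 0, 0, 0, 0, 0, 0, 1]'

```text
t: 14.35
tool_pos: [0.5415, 0.0993, 0.3532]
eef_rot: [0.871, -0.466, 0.072, -0.135]
ft_force: [-0.3, -0.5, -1.1]
grip_width: 0.0095
```

```bash
python3 fin2.py .5415 .1018 .272 -56; python3 chk.py w11; python3 - <<'E'
from h import *
im,d=snapshot('scene');np.savez('pics/s11.npz',im=im,d=d)
L=np.array([.6747,.1904,.335]);a=proj('scene',[L])[0];print('axis label px expected',a,'rim',proj('scene',[L+[0,0,.052]]),'bot',proj('scene',[L-[0,0,.098]]))
i=a.astype(int);w=im[i[1]-14:i[1]+14,i[0]-9:i[0]+11].astype(int);print(i);print(w[:,:,2]-w[:,:,0])
C=np.array([1.1882,-.4641]);print('cam az',np.degrees(np.arctan2(*(C-L[:2])[::-1])))
E
```

```text
t 14.35 [0.5415 0.0993 0.3532] [-0.2837 -0.5327 -1.1293] 0.009510804283611729 
now [[0.555, -0.793, 0.252], [-0.832, -0.529, 0.167], [0.001, -0.302, -0.953]] 
new [[0.559, -0.79, 0.25], [-0.829, -0.533, 0.169], [-0.0, -0.302, -0.953]] 
delta [-0.2141  2.326   7.781  -0.0004 -0.0024 -0.0048]
14.35 (array([0.5415, 0.0993, 0.3532]), array([ 0.8714, -0.4662,  0.0725, -0.1346])) [-0.2837 -0.5327 -1.1293] 0.009510804283611729
holder normal (world) [-0.0002 -0.0001  1.    ] 6219 6114 z top range 0.37570916007467775 0.381154282066674
mid tool x near handle 0.0010533770808744383
bench normal [-0.0064  0.0019  0.0062] 321
axis label px expected [396.5399 136.0995] rim [[399.9615 117.7581]] bot [[390.7322 167.2308]]
[396 136]
[[-86 -93 -97 -91 -92 -82 -48 -23 -15 -10  -9 -12 -15 -37 -49 -67 -87 -90
  -90 -85]
 [-58 -69 -78 -81 -91 -95 -88 -77 -48 -63 -75 -74 -73 -70 -63 -72 -88 -88
  -90 -88]
 [-43 -42 -43 -46 -62 -74 -78 -76 -67 -84 -97 -94 -96 -89 -66 -79 -89 -90
  -81 -72]
 [-46 -46 -43 -40 -47 -49 -48 -49 -57 -65 -71 -75 -77 -78 -66 -84 -93 -78
  -65 -54]
 [-47 -48 -46 -44 -43 -47 -47 -46 -
[... 1331 characters left out ...]
-42 -26 -16 -11  -9 -13 -12 -14  -5 -35 -47 -54 -35 -17   0   1   3
    2  -3]
 [-26 -39 -22 -18 -12 -10 -12  -9 -13 -26 -43 -43 -24 -10   0   4   1   2
    1   1]
 [ -7 -21 -14 -15 -16  -9 -12 -12 -11 -30 -36 -17  -2   1  -1   0   1   1
    0   0]
 [  3   0   0  -5  -6 -10 -13 -12 -15 -23 -15  -4   1  -2   0   1   1   3
    1   0]
 [  1  -1   3   6   1  -4  -6  -9  -9  -4  -1   0   1   2   1   2   1   1
    2   0]
 [  0   3   4   5   5   5   2   2   3  -1  -1   0   1   0   2   0   0   1
    0   1]
 [  1   2   2   5   1   6   4   3   3   1   2   1   0   3   2   1  -1   2
    1   0]
 [  0   2   4   6   5   3   2   8   2   1  -1   2   0   2   1   3   2   3
    0   0]]
cam az -51.88339087771606
```

```bash
python3 - <<'E'
from h import *
for z in (.325,.33,.335,.34):print(z,proj('scene',[[.6742,.1878,z]])[0])
from scipy.optimize import fsolve
for z in (.33,.334,.338):print(z,fsolve(lambda a:proj('scene',[[a[0],a[1],z]])[0]-[393.5,137.7],[.67,.19]))
# lens via same scene view: ring centre px -> white ring mask around (415,148) in first picture
im=np.load('pics/scene0.npz')['im'];print(im[138:158,405:426].astype(int).sum(2)//3)
E
```

```text
0.325 [395.0501 139.7148]
0.33 [395.3609 138.0334]
0.335 [395.674 136.34 ]
0.34 [395.9892 134.6345]
0.33 [0.6704 0.1851]
0.334 [0.6744 0.18  ]
0.338 [0.6784 0.175 ]
[[ 72 100 117 118 119 122 117 118 120 101  40   7  12   9  10  11  11  14
   19  16  13]
 [ 97 116 122 120 120 120 118 121 125  86  31   0   5  10   8   1  10  11
   13  17  14]
 [115 121 120 119 119 120 116 123 122  65  14   9  16  22  15  17  13   7
    1  14  14]
 [117 121 116 118 119 120 116 120 120  60  12  11  13  20  17  20  17  15
    8  10   6]
 [116 120 120 119 122 119 119 114  91  41  18  13  14  17  17  22  24  20
   11  12   9]
 [121 120 120 119 119 118 112  99  77  71  56  38  26  22  26  27  18  21
   13   8   0]
 [122 121 119 125 121 119 104  88  86  98  87  75  52  35  25  25  13  17
   21   9   5]
 [122 120 121 117 120 110  98  77  61  59  65  76  77  55  26  21  17  19
   20  15   1]
 [123 122 120 122 119 104  92  52  21  22  24  41  70  78  76  36  13  23
   16  11   7]
 [117 120 118 120 118 102  82  41  29  32  31  31  50  83  82  37  14   8
   17  12   0]
 [120 122 122 121 119  93  74  37  27  34  31  31  35  81  78  41  12  15
    5  11   7]
 [120 120 121 122 119 100  84  41  29  30  27  33  22  69  84  46   9  14
   11   6   8]
 [122 124 123 121 119 116 103  63  31  29  30  27  15  73  89  41  11  11
    8   8   5]
 [121 117 119 118 122 119 106  90  58  34  28  12  47  82  84  36   9  10
   11   9  12]
 [122 122 123 124 122 121 117 102  91  72  66  68  78  89  84  52  30  15
    9  11  10]
 [120 120 121 120 120 121 123 120 106  99  86  89  77  90 106 103  94  71
   37  12  17]
 [117 122 121 116 116 111 110 114 114 106 102 110 102 111 119 122 119 112
   97  74  51]
 [114 106 103  96  93  90  84  84  90  96  94  98 106 103 111 112 119 122
  120 110 104]
 [ 89  88  80  74  74  75  76  74  73  74  76  75  79  79  91  89 100 113
  120 123 120]
 [ 74  73  76 108 114 133 160 167 164 170 148 139 120  98  80  75  79  92
  101 114 122]]
```

```bash
python3 fin2.py .5386 .1108 .2757 -59.3
```

```text
t 14.45 [0.5415 0.0993 0.3533] [-0.434   0.2981  0.0154] 0.009717928742359834 
now [[0.555, -0.793, 0.252], [-0.832, -0.529, 0.167], [0.001, -0.302, -0.953]] 
new [[0.511, -0.82, 0.259], [-0.86, -0.487, 0.154], [0.0, -0.302, -0.953]] 
delta [-1.1244  1.9686  7.5203 -0.0007  0.0149  0.05  ]
```

Emit:
apply_moves --commands '[-0.2, 0.4, 1.5, 0, 0.003, 0.01, 1, -0.45, 0.8, 3, 0, 0.006, 0.02, 1, -0.67, 1.2, 4.5, 0, 0.009, 0.03, 1, -0.9, 1.6, 6, 0, 0.012, 0.04, 1, -1.0, 1.8, 7, 0, 0.014, 0.047, 1]'

```text
t: 14.95
tool_pos: [0.5387, 0.1103, 0.2802]
eef_rot: [0.86, -0.487, 0.075, -0.133]
ft_force: [-1.4, -0.2, -1.0]
grip_width: 0.0099
```

Emit:
apply_moves --commands '[0, 0.1, 0.3, 0, 0, 0, 1, 0, 0.1, 0.5, 0, 0, 0, 1, 0, 0.1, 0.5, 0, 0, 0, 1, 0, 0.1, 0.5, 0, 0, 0, 1]'

```text
t: 15.35
tool_pos: [0.5405, 0.1109, 0.2768]
eef_rot: [0.86, -0.487, 0.076, -0.134]
ft_force: [0.2, 0.3, 0.3]
grip_width: 0.0097
```

```bash
python3 fin2.py .5386 .1108 .2757 -59.3; python3 chk.py w12; python3 - <<'E'
from h import *
im,d=snapshot('scene');np.savez('pics/s12.npz',im=im,d=d);b=np.load('pics/scene0.npz')['im']
L=np.array([.6747,.191,.2545]);a=proj('scene',[L])[0];print('axis label px expected',a,'rim',proj('scene',[L+[0,0,.052]]),'bot',proj('scene',[L-[0,0,.098]]))
i=a.astype(int);w=im[i[1]-12:i[1]+14,i[0]-9:i[0]+11].astype(int);print(i);print(w[:,:,2]-w[:,:,0])
for c in((323,213),(344,200),(322,232),(350,214),(415,148),(235,298),(160,335),(377,158),(413,163)):
    u,v=c;print(c,np.abs(im[v-6:v+7,u-5:u+6].astype(int)-b[v-6:v+7,u-5:u+6]).mean().round(1),end=' ')
t,dt=snapshot('top');np.savez('pics/t12.npz',im=t,d=dt)
u,v=np.meshgrid(np.arange(210,300),np.arange(130,190));P=deproj('top',np.c_[u.ravel(),v.ravel()],dt[130:190,210:300].ravel())
hs=cv2.cvtColor(t,cv2.COLOR_RGB2HSV)[130:190,210:300].reshape(-1,3)
k=(hs[:,0]>8)&(hs[:,0]<25)&(hs[:,1]>70)&(hs[:,2]>60)&(P[:,2]>.25);Q=P[k];print('\nwood top',len(Q),Q[:,2].mean() if len(Q) else 0)
if len(Q):
    f=np.array([np.cos(np.radians(30.7)),np.sin(np.radians(30.7))]);s=Q[:,:2]@f;j=s>s.max()-.02;print('jaw end',Q[j].mean(0),'max s',s.max(),'label s',L[:2]@f,'lat',(Q[j][:,:2]-L[:2])@[-f[1],f[0]])
E
```

```text
t 15.35 [0.5405 0.1109 0.2768] [0.1752 0.3445 0.2795] 0.00971705589396652 
now [[0.514, -0.817, 0.261], [-0.858, -0.49, 0.156], [0.0, -0.304, -0.953]] 
new [[0.511, -0.82, 0.259], [-0.86, -0.487, 0.154], [0.0, -0.302, -0.953]] 
delta [-0.0899  0.1885  0.0583 -0.0024  0.001   0.0041]
15.35 (array([0.5405, 0.1109, 0.2768]), array([ 0.8598, -0.487 ,  0.076 , -0.1338])) [0.1752 0.3445 0.2795] 0.00971705589396652
holder normal (world) [-0.0027 -0.0006  1.    ] 6202 6082 z top range 0.29957030886973884 0.3042172319575275
mid tool x near handle 0.001046742204042827
bench normal [-0.0094  0.001   0.0092] 341
axis label px expected [391.8718 161.8928] rim [[394.9327 145.5131]] bot [[386.6473 189.8507]]
[391 161]
[[ -44  -46  -45  -55  -65  -80  -81  -92 -100  -85  -77  -52  -83  -75
   -72  -77  -65  -47   -9    1]
 [ -46  -45  -43  -45  -45  -41  -50  -69  -74  -73  -79  -76 -101 -102
   -95  -97  -66  -31   -8    4]
 [ -49  -47  -47  -46  -45  -47  -44  -46  -47  -49  -55  -67  -70  -80
   -77  -80  -55  -10   -3    2]
 [ -49  -49  -48  -48  -45  -47  -45  -46  -45  -47  -48  -47  -49  -47

[... 2003 characters left out ...]
  3    0  -11  -31  -35]
 [ -18   -9    0    0    2    4    5    5    6    5    5    5   -1    1
     1    0    1   -6  -20  -35]
 [ -23  -18  -10   -3    6    2    5    5    6    6    4    3    1    2
     4    0    3    0   -4  -24]
 [ -21  -23  -19  -13   -2    5    3    4    4    5    4    1    1    0
     0   -2    2    1    1  -11]]
(323, 213) 6.8 (344, 200) 8.0 (322, 232) 6.2 (350, 214) 6.3 (415, 148) 4.0 (235, 298) 6.3 (160, 335) 5.7 (377, 158) 6.4 (413, 163) 6.9 
wood top 139 0.3042234733155752
jaw end [0.6686 0.1865 0.3009] max s 0.68357381822259 label s 0.6776560249675272 lat [-0.0108 -0.0128 -0.0113 -0.0096 -0.0124 -0.0082 -0.0108 -0.0068  0.0158
  0.0133  0.0148  0.0122  0.0163]
```

The scene view puts the label axis at about (391.7,162.2), against (391.9,161.9) expected for 100 mm in front of the lens. The holder is level within 0.003 rad. The label azimuth is about 98°, and the lens is at about 96°. The patches I compared around the other tubes, the bystanders and the camera are unchanged. Handing in.

```bash
python3 -c "
from rig import order,readout
s=readout.state();print(s['t'],abs(s['qvel']).max(),s['ft_force'],s['grip_width']);print(order.finish_job())"
```

```text
15.5 0.0033601769411933983 [ 0.14240671 -0.23419776 -0.5709471 ] 0.009992048094402163
the job is handed in; nothing more can be done
None
```

I handed the job in at t = 15.5 s, with the gripper holding the clamped holder by its handle and the blue tube standing in front of the lens. The job reported no verdict.

**What I did:** I squeezed the holder open, lifted it and let it close on the blue tube's neck. I then took the handle instead of the levers, lifted the tube out and carried it to the camera.

**Last checks:**
- **Grip:** the fingers read 10 mm on the 10 mm handle, and the arm was still.
- **Uprightness:** the holder was level within 0.003 rad. I took the tube to be square to it rather than measuring it directly.
- **Position:** the label appeared within about 0.5 px of where the scene camera should see it, 100 mm in front of the lens. A rougher check from the top view put the tube about 5 mm back towards the handle, which is still inside the tolerances.
- **Other things:** scene-camera patches at the other tubes, the inspection camera and the bystanders looked the same as at the start. The patch at the red tube differed slightly more (8.0 against 6–7 at the others), which I put down to shadow.

**What went wrong or stayed uncertain:**
- **Jam on lifting:** the tube dragged in the rack with about 13 N, and the handle pitched about 22° in the fingers. I levelled it by tilting the tool. The notch then sat about 0.13 m up the tube, inside the allowed 0.118–0.146 m.
- **Label facing:** this is the least certain result. My estimates of the label's direction ran from 87° to 108°, with a best value of about 98°. The lens lies at about 96°.

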